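Drive the backing slug out of a welded link's sleeve

ROBOT

A 6-joint arm with a two-finger parallel gripper is mounted at the origin on the work surface. World frame = base frame: x ahead of the robot, y to its left, z up, the work surface at z = 0. Lengths are in m, angles in degrees, forces in N, time in s.
With the tool pointing down it reaches from about 0.375 to 0.9 m from the base axis. Payload 3.1 kg.
Tool frame: the origin (TCP) lies at the very end of the fingers, on their centre line; the grasp point (between the pads) lies bot.grip_point_offset behind it (bot.grip_point_offset is the distance from the TCP to the grasp point, in m); z points along the fingers, y is the line along which they close (so a half turn about z gives the same grasp; the last joint's range is limited). The gripper opens to 87 mm and grips with 3 to 60 N. Pads are 19 mm wide; open, the fingers measure 117 mm over their backs; the gripper's body (75 mm by 190 mm) begins 51 mm behind the grasp point.
Start: joints at [65.69, 30.224, 82.088, -0, 67.689, -10.227], TCP at [0.152, 0.606, 0.19] pointing down, gripper open.
Joint ranges: [-176.69, 176.69], [-43.24, 126.21], [12.49, 139.97], [-82, 262], [0, 151.66], [-163.58, 163.58]. Speed limits (degrees/s): [159.86, 159.86, 180, 180, 180, 180].

INTERFACE

Orientations are given as a 3x3 rotation matrix whose columns are the frame's x, y, z axes.
In Python, from rig import bot, viewer, ticket gives the robot as it stands.
- The arm moves only by the tool servo_tool, never from a script. Its argument "targets" is a list of rows, each an object with "offset": the shift along the tool's x, y, z in m, a list of three; "dr": the turn, a rotation vector about the tool's x, y, z in degrees, a list of three. In form: [{"offset": [x, y, z], "dr": [ax, ay, az]}, ...]. A call has 1 to 20 rows; each row is the pose to reach, as a shift and turn from the pose commanded when the call began, along the tool's axes at that moment; what a row does not reach only later rows make up. A row lasts 1/12 s, in which the tool goes at most 41.7 mm and 7.16 degrees, less where a joint would pass 70% of its speed; a pose out of reach is approached as far as the arm can. A call with a gripper value outside its range is refused whole. "gripper" is the gripper command: -1 is fully open, 1 is shut, values between are in proportion, set as the call begins (left out, the last holds). The fingers move at their own pace and stop on an object; the grip force is fixed at half the most. Time passes only in rows, so rows that repeat a pose let the fingers close. It gives the time, the measured TCP pose, the force, the opening and the grip force at its end, in the units of the state.
- bot.read_state(): the state, without advancing time (a new reading comes with each control period).
- viewer.capture(name): name is "side" or "top"; returns a dict with "color" (400x640x3 uint8, red, green, blue), "camera_matrix" (3x3 intrinsics, pixels), "R" (3x3) and "t" (3): a world point X has camera coordinates R X + t. Camera axes: x right, y down, z forward; pixel columns grow to the right and rows downward; lengths in m; the calibration is good to about 2 mm. A picture is of the moment at which its call begins. There is no depth.
- ticket.hand_in(): hands the job in; it is judged then, once.
The state is a dict: "time_s": time; "joint_positions": joint angles; "qvel": joint speeds; "tau": joint torques, N m; "position": TCP position; "tcp_rot": TCP orientation; "force": force on the tool from outside, world axes, zero at the start; "moment": the same for the moment, N m; "opening": opening from 0.0 (shut) to 1.0 (fully open); "grasp_force": force on a finger pad.
Only numpy, scipy, OpenCV 4.12 (cv2) and the standard library are available. Lean on these libraries where they do the work, as an engineer would, in place of code of your own. Each camera call takes 0.05 s, during which the arm holds its last target. There are 200 camera calls.

TASK

A copper backing slug is stuck in the sleeve of the suspension link clamped in the vise. Stand the catch tray flat on the bench under the sleeve's lower end first, then push the long slim drift from the rack down through the slanted sleeve until the slug drops out into the tray, pull the drift out again and stand it back in its hole in the rack. Leave the other two drifts, the spray can and the magnet as they are, and do not shove the tray away: it ends flat on the bench with the slug in it.

Things in the scene. Friction and masses are not known exactly. Their poses are not given: they have to be found in the camera images.
- link: fixed steel link: level 32 mm tube in the vise jaws with an open cross sleeve (bore 32, outside 48, length 64 mm) on its free end. Origin: sleeve's centre, 135 mm over the bench. z: along the bore to the upper mouth, 35 deg (0.61 rad) from vertical, leaning to the robot's side. y: along the tube to the jaws; two tabs stand on the tube at y = 49 to 83 mm, x within 17 mm, up to z = 63 mm
- sleeve_top (a point): centre of the sleeve's upper mouth (32 mm along +z of the link from the sleeve's centre), axes as the link's. The bore is open here down to the slug, whose top lies 22 to 30 mm deep at the start
- sleeve_bottom (a point): centre of the sleeve's lower mouth, 32 mm along -z of the link from the sleeve's centre, 109 mm over the bench; the lowest point of its rim is 95 mm over the bench. It points away from the robot and down; the slug lands within about 40 mm of the point below it, mostly on the far side
- slug: copper cylinder stuck in the sleeve: 30 mm diameter, 32 mm long, about 190 g, origin at its centre, z along its axis. At the start its centre lies 6 to 14 mm below the sleeve's along the bore. Tight fit near the lower end: it yields to a push of about 9 to 16 N, stays where it is left, and falls free when its upper face is within 4 mm of the lower mouth
- vise: fixed blue bench vise, jaws 150 mm high; origin on the bench under the jaws' middle. x: level, the way the sleeve's lower end points, away from the robot. The sleeve's centre is 160 mm from the jaws' middle along -y. The vise's round foot has radius 65 mm; it reaches from x = -165 (anvil) to +235 mm (screw, handle), and nothing of it lies below y = -72 mm
- tray: loose open aluminium catch tray, 120 (x) by 110 mm (y), walls 3 mm thick, 32 mm high, about 300 g; origin under its centre. Handle: a flat steel bar along y beside its -x wall, centre at x = -96, y = 0, z = 30 mm, 12 mm thick in x, 14 mm high, 60 mm free length, 30 mm clear of the wall
- rack: fixed dark wooden block, 60 mm (x) by 170 mm (y), 50 mm high, origin under its centre; three holes of 26 mm diameter, 40 mm deep, in a row along its y axis at y = -50, 0 and +50 mm; a drift stands in each
- hole0 (a point): centre of the floor of the rack's hole at y = -50 mm, 10 mm over the bench (the hole's mouth is 40 mm higher)
- hole1 (a point): centre of the floor of the rack's middle hole
- hole2 (a point): centre of the floor of the rack's hole at y = +50 mm
- drift: the long slim drift: plain round steel bar, 22 mm diameter, 165 mm long, about 480 g, standing upright in one of the rack's holes (any of the three); origin at the centre of its lower end (nose), z along its axis to its top
- drift_top (a point): centre of the upper end of the long slim drift
- drift_short: short drift: round steel bar, 22 mm diameter, 105 mm long, in another hole of the rack; too short for this job; origin at its lower end, z upward. Leave it
- drift_fat: fat drift: steel, 165 mm long, its lower 58 mm of 22 mm diameter and the rest of 36 mm diameter, too thick for the bore; in another hole of the rack; origin at its lower end, z upward. Leave it
- can: spray can, 60 mm diameter, 155 mm tall, standing on the bench; origin at the centre of its foot. Leave it
- magnet: flat red welding magnet, about 95 by 100 mm, 16 mm thick, lying on the bench; origin at its underside, near its middle. Leave it
Things that resemble listed ones, but are neither listed nor needed, are in the scene too. Of the things shaped like the tray, the aluminium one is meant.

How it is judged:
By the outcome, as a careful person would: the job done as asked, in the order asked, and still so for the second after the job is handed in, with the robot touching nothing.
It also fails if it takes over 62 s, if anything falls off the work surface, if the arm or the gripper's body presses on something with over 40 N, if the wrist force passes 120 N, or if a joint passes its speed limit or range.

## Working session

There is one attempt and no reset: what is moved stays moved. The work goes in short steps, Python scripts to look and compute and a tool call to move; the robot and the scene stay as the last step left them, time stands still between calls to the robot, and variables do not carry over. Pictures are saved under pics/ and viewed, at most 10 in all, crops included, and the job is handed in when it is done.

Besides the shell and the picture viewer there is one more tool, called after ">>>" as a command line: name --argument value ..., lists and objects as JSON in quotes. servo_tool: Moves the arm, as the interface text tells. Its arguments: {"type":"object","properties":{"targets":{"type":"array"},"gripper":{"type":"number"}},"required":["targets"]}

```bash
mkdir -p pics; ls; python3 - <<'E'
from rig import bot,viewer,ticket
import cv2,numpy as np
np.set_printoptions(suppress=True,precision=4)
for n in("side","top"):
    c=viewer.capture(n);cv2.imwrite(f"pics/{n}0.png",c["color"][:,:,::-1]);print(n,c["camera_matrix"],c["R"],c["t"],-c["R"].T@c["t"])
print(bot.read_state(),bot.grip_point_offset)
E
```

```text
pics
side [[431.0267   0.     316.4127]
 [  0.     431.0267 194.742 ]
 [  0.       0.       1.    ]] [[ 0.7287 -0.6848 -0.0128]
 [-0.5132 -0.5335 -0.6723]
 [ 0.4536  0.4964 -0.7402]] [-0.3835  0.3355  0.961 ] [ 0.0157 -0.5607  0.932 ]
top [[380.5018   0.     317.3976]
 [  0.     380.5018 204.8519]
 [  0.       0.       1.    ]] [[ 0.0166 -0.9997  0.0175]
 [-0.9973 -0.0178 -0.0717]
 [ 0.072  -0.0163 -0.9973]] [-0.0367  0.5421  1.1526] [ 0.4582 -0.0083  1.189 ]
{'time_s': 0.1, 'joint_positions': array([ 65.6913,  30.2737,  82.1503,   0.    ,  67.6906, -10.226 ]), 'qvel': array([ 0.1308, -0.1401, -0.1685, -0.1154, -0.0216, -0.0513]), 'tau': array([ -0.0002, -44.0991, -17.715 ,   0.0635,   0.0534,  -0.0001]), 'position': array([0.1517, 0.6055, 0.189 ]), 'tcp_rot': array([[-0.9699,  0.2433, -0.0008],
       [ 0.2433,  0.9699, -0.0018],
       [ 0.0004, -0.002 , -1.    ]]), 'force': array([0.4233, 0.5521, 0.2581]), 'moment': array([ 0.0228, -0.0199,  0.0168]), 'grasp_force': 0.0, 'opening': 0.997392908189443} 0.0187
```

View pics/side0.png

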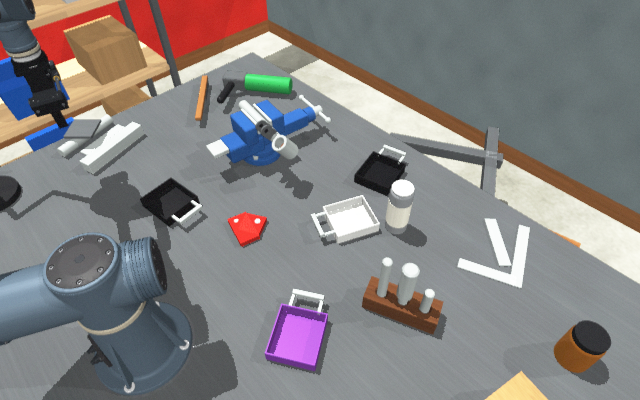

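View pics/top0.png

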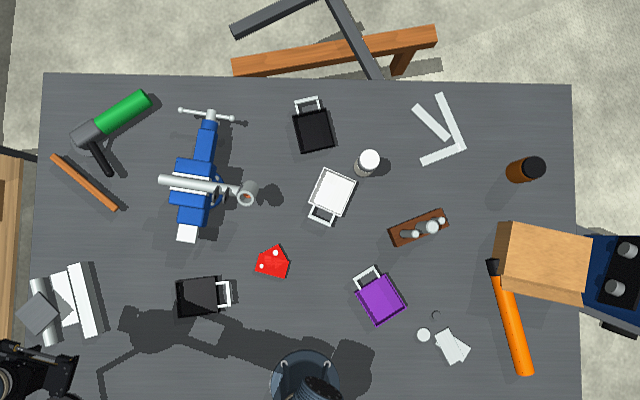

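The side view shows the aluminium tray at (350,220) with its handle at (322,228) and the sleeve at (285,147). In the rack at (403,303) the slim drift's top is at (386,262), the fat one's at (410,270) and the short one's at (428,293). In the top view the tray is at (333,192), the sleeve at (247,195) and the rack at (419,227). Next I enlarge these areas.

```bash
cat > h.py <<'E'
import cv2,numpy as np
np.set_printoptions(suppress=True,precision=4)
def mosaic(crops,out,k=4,w=66,h=74):
    """crops: (image, u0, v0) ; 3 per row, ticks every 10 px"""
    cells=[]
    for im,u,v in crops:
        c=cv2.resize(im[v:v+h,u:u+w,::-1],None,fx=k,fy=k,interpolation=cv2.INTER_CUBIC)
        for a in range(-u%10,w,10):
            cv2.line(c,(a*k,0),(a*k,6),(0,255,255),1);cv2.putText(c,str(u+a),(a*k,14),0,.3,(0,255,255),1)
        for a in range(-v%10,h,10):
            cv2.line(c,(0,a*k),(6,a*k),(0,255,255),1);cv2.putText(c,str(v+a),(7,a*k+4),0,.3,(0,255,255),1)
        cells.append(c)
    cv2.imwrite(out,np.vstack([np.hstack(cells[i:i+3]) for i in range(0,len(cells),3)]))
def proj(c,X):
    p=np.atleast_2d(X)@c["R"].T+c["t"];p=p@c["camera_matrix"].T
    return p[:,:2]/p[:,2:]
def at_z(c,uv,z):
    o=-c["R"].T@c["t"];d=c["R"].T@np.linalg.inv(c["camera_matrix"])@np.array([*uv,1.])
    return o+d*(z-o[2])/d[2]
E
python3 - <<'E'
from h import *
s=cv2.imread("pics/side0.png")[:,:,::-1];t=cv2.imread("pics/top0.png")[:,:,::-1]
mosaic([(s,245,105),(s,318,186),(s,370,255),(t,205,155),(t,303,158),(t,386,195)],"pics/m0.png")
E
```

```text
(no output)
```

View pics/m0.png

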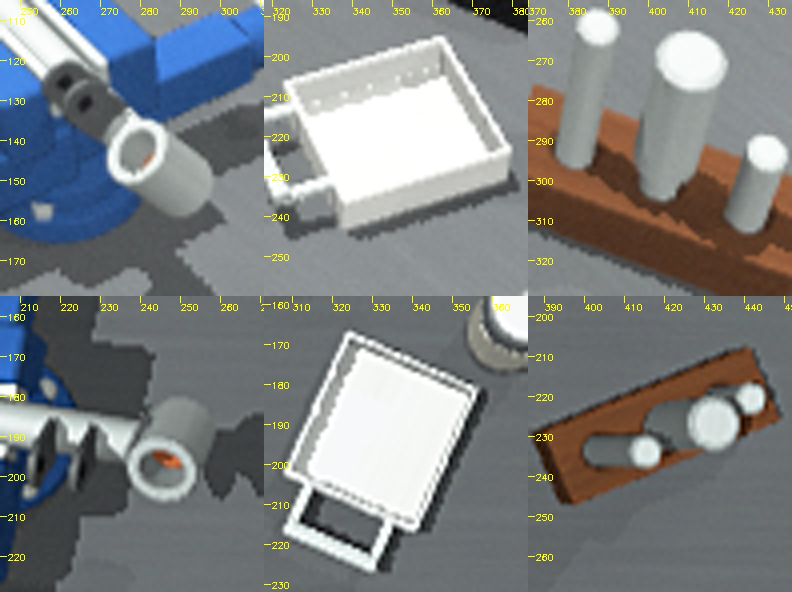

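```bash
cat > fit.py <<'E'
from h import *
from rig import viewer
from scipy.optimize import least_squares
S,T=viewer.capture("side"),viewer.capture("top")
def px(crop,mx,my,i):  # mosaic -> image pixel
    return np.array([crop[0]+(mx-264*(i%3)+.5)/4-.5, crop[1]+(my-296*(i//3)+.5)/4-.5])
C=[(245,105),(318,186),(370,255),(205,155),(303,158),(386,195)]
m=lambda i,*pts:np.array([px(C[i],x,y,i) for x,y in pts])
def yawR(a): return np.array([[np.cos(a),-np.sin(a),0],[np.sin(a),np.cos(a),0],[0,0,1]])
pose=lambda p,X:np.asarray(X)@yawR(p[2]).T+[p[0],p[1],0]
# tray
tr=m(4,(348,332),(481,387),(414,531),(285,475)); hb=m(4,(283,530),(374,572))
ts=m(1,(285,83),(440,37),(511,150),(340,208)); tb=m(1,(345,230),(511,178))
rim=np.array([[60,55,32],[60,-55,32],[-60,-55,32],[-60,55,32]])/1e3
hp=np.array([[-102,36,37],[-102,-36,37]])/1e3
side=np.vstack([np.array([rim[3],rim[0],rim[1],rim[2]])]); bot_=np.array([rim[2],rim[1]])*[1,1,0]
def ft(p): return np.r_[proj(T,pose(p,rim))-tr,proj(S,pose(p,side))-ts,proj(S,pose(p,bot_))-tb].ravel()
r=least_squares(ft,[.5,-.05,-.4]);print("tray",r.x[:2],np.degrees(r.x[2]),r.fun.round(1));tray=r.x
print(" handle px pred/meas",proj(T,pose(tray,hp)),hb)
# rack
rc=m(5,(537,433),(750,347),(782,417),(572,502)); dt=m(5,(646,452),(715,424),(752,398)); ds=m(2,(598,27),(691,62),(767,152))
rr=np.array([[30,85,50],[30,-85,50],[-30,-85,50],[-30,85,50]])/1e3
dd=np.array([[0,50,175],[0,0,175],[0,-50,115]])/1e3
def fr(p): return np.r_[proj(T,pose(p,rr))-rc,proj(T,pose(p,dd))-dt,proj(S,pose(p,dd))-ds].ravel()
r=least_squares(fr,[.4,-.25,.4]);print("rack",r.x[:2],np.degrees(r.x[2]),r.fun.round(1))
for q in dd: print(" hole/drift",pose(r.x,q))
for n,a,b in zip(("slim","fat","short"),dt,ds):
    P=[c["camera_matrix"]@np.c_[c["R"],c["t"]] for c in(T,S)]
    X=cv2.triangulatePoints(*P,a.reshape(2,1),b.reshape(2,1)).ravel();print(" tri",n,X[:3]/X[3])
# link: yaw of vise x axis
a=np.linspace(0,2*np.pi,180,endpoint=False);t=np.radians(35)
def circ(p,z):
    zl=np.array([-np.sin(t),0,np.cos(t)]);xl=np.array([np.cos(t),0,np.sin(t)])
    X=z*zl+.024*(np.cos(a)[:,None]*xl+np.sin(a)[:,None]*[0,1,0])
    return pose(p,X+[0,0,.135])
E1=m(3,(127,473),(163,502),(188,397),(211,415)); E2=m(0,(107,155),(140,117),(185,217),(213,190))
def fl(p):
    u,d=proj(T,circ(p,.032)),proj(T,circ(p,-.032));us,dS=proj(S,circ(p,.032)),proj(S,circ(p,-.032))
    return np.array([u[:,0].min()-E1[0,0],u[:,1].max()-E1[1,1],d[:,1].min()-E1[2,1],d[:,0].max()-E1[3,0],
      us[:,0].min()-E2[0,0],us[:,1].min()-E2[1,1],dS[:,1].max()-E2[2,1],dS[:,0].max()-E2[3,0]])
r=least_squares(fl,[.5,.2,-.1],diff_step=1e-4);print("link",r.x[:2],np.degrees(r.x[2]),r.fun.round(1));L=r.x
print(" tube px pred",proj(T,pose(L,[[0,.05,.135],[0,.16,.135],[0,.22,.135]])))
print(" vise",pose(L,[0,.16,0]),"below bottom",pose(L,[.032*np.sin(t),0,0]))
im=np.vstack([S["color"],T["color"]])
E
python3 fit.py
```

```text
tray [ 0.5839 -0.0731] -22.513750959711405 [ 0.3 -0.2 -0.1  0.3  1.3  0.2  0.4 -0.2 -0.7 -0.2  0.3 -0.4 -0.  -0.1
  1.  -1.4 -0.6  0.3 -1.2  0.2]
 handle px pred/meas [[308.5133 217.2113]
 [330.3353 226.702 ]] [[307.375 216.125]
 [330.125 226.625]]
rack [ 0.4785 -0.3345] 23.08194660750818 [ 1.7 -0.2  0.2  0.   0.1  1.   0.8  1.2  0.6  0.1  0.4  0.   0.5  0.2
 -0.4 -1.1 -0.2 -1.8 -0.4 -0.8]
 hole/drift [ 0.4589 -0.2885  0.175 ]
 hole/drift [ 0.4785 -0.3345  0.175 ]
 hole/drift [ 0.4981 -0.3805  0.115 ]
 tri slim [ 0.4597 -0.2888  0.1702]
 tri fat [ 0.4789 -0.3355  0.169 ]
 tri short [ 0.4993 -0.381   0.1106]
link [0.5648 0.1687] -1.6104932376495855 [ 0.3 -0.1 -0.2  0.6 -0.4 -0.1 -0.6 -0.4]
 tube px pred [[229.5661 191.8238]
 [189.7561 189.9822]
 [167.9917 188.9754]]
 vise [0.5693 0.3287 0.    ] below bottom [0.5832 0.1682 0.    ]
```

```bash
cat >> fit.py <<'E'
def draw(p,out):
    cells=[]
    for c,u0,v0 in((T,150,150),(S,225,90)):
        k=7;w,h=112,84
        for wire in(0,):
            g=cv2.resize(c["color"][v0:v0+h,u0:u0+w,::-1],None,fx=k,fy=k,interpolation=cv2.INTER_CUBIC)
            def pl(X,col,cl=True):
                q=((proj(c,X)-[u0,v0]+.5)*k-.5);cv2.polylines(g,[np.round(q).astype(np.int32)],cl,col,1)
            pl(circ(p,.032),(0,255,0));pl(circ(p,-.032),(0,255,0))
            pl(pose(p,[[0,.024,.135],[0,.23,.135]]),(0,0,255),False)
            for a in range(0,w,10):cv2.putText(g,str(u0+a),(a*k,10),0,.35,(0,255,255),1)
            for a in range(0,h,10):cv2.putText(g,str(v0+a),(0,a*k+4),0,.35,(0,255,255),1)
        cells.append(g)
    cv2.imwrite(out,cv2.resize(np.vstack(cells),None,fx=.51,fy=.51,interpolation=cv2.INTER_AREA) if 0 else cells[0])
    cv2.imwrite(out[:-4]+"s.png",cells[1])
if __name__=="__main__": draw(L,"pics/link.png")
E
python3 fit.py >/dev/null
```

```text
(no output)
```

View pics/link.png

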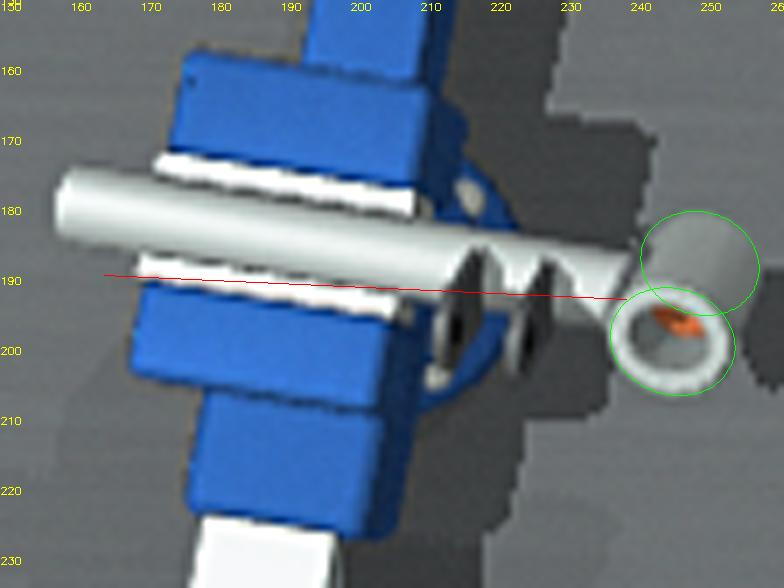

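```bash
cat >> fit.py <<'E'
def fl2(p):
    q=proj(T,pose(p,[[0,.05,.135],[0,.22,.135]]));s=(q[1,1]-q[0,1])/(q[1,0]-q[0,0])
    v=[q[0,1]+s*(u-q[0,0])-w for u,w in((160,179.3),(211,187.7))]
    return np.r_[fl(p),2*np.array(v)]
r=least_squares(fl2,[.565,.168,-.14],diff_step=1e-4);L=r.x
if __name__=="__main__":
    print("link2",L[:2],np.degrees(L[2]),r.fun.round(1));print("below",pose(L,[.0184,0,0]));draw(L,"pics/link2.png")
    a=cv2.imread("pics/link2.png");b=cv2.imread("pics/link2s.png")
    cv2.imwrite("pics/link3.png",np.hstack([a[180:480,400:784],b[150:450,250:634]]))
E
python3 fit.py|tail -2
```

```text
link2 [0.5642 0.1687] -7.691965985656393 [-0.3  0.1  0.1  1.2 -0.8 -0.2 -0.2 -0.4  0.4 -0.8]
below [0.5824 0.1663 0.    ]
```

View pics/link3.png

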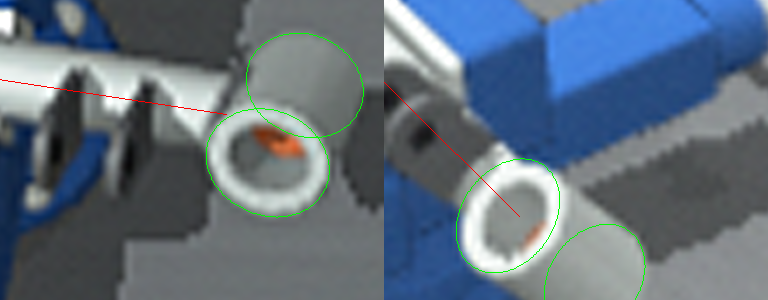

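```bash
cat > plan.py <<'E'
from h import *
from rig import bot
from scipy.spatial.transform import Rotation as Ro
def down(yaw):   # tool down, tool y at world angle yaw
    a=np.radians(yaw);y=np.array([np.cos(a),np.sin(a),0]);z=np.array([0,0,-1.]);return np.c_[np.cross(y,z),y,z]
def rel(*goals,base=None):
    s=bot.read_state();p,R=(s["position"],s["tcp_rot"]) if base is None else base
    print("t",s["time_s"],"pos",s["position"],"F",s["force"],"open",s["opening"],"j",s["joint_positions"].round(1))
    for q,Q in goals:
        o=R.T@(np.array(q)-p);d=Ro.from_matrix(R.T@Q).as_rotvec(degrees=True)
        print("offset",o.round(4),"dr",d.round(2),"rows %.1f"%max(np.linalg.norm(o)/.0417,np.linalg.norm(d)/7.16))
E
python3 -c "
from plan import *
c=np.array([.5839,-.0731]);a=np.radians(-22.5);h=c-.097*np.array([np.cos(a),np.sin(a)]);print(h)
rel(([*h,.16],down(-22.5)),([*h,.0115],down(-22.5)))"
```

```text
[ 0.4943 -0.036 ]
t 0.4 pos [0.152  0.6061 0.1897] F [ 0.0222 -0.5398  0.1496] open 1.0037427131269878 j [ 65.7  30.2  82.1   0.   67.7 -10.2]
offset [-0.4882 -0.5395  0.0299] dr [-0.02  0.01 98.42] rows 17.5
offset [-0.4882 -0.5394  0.1784] dr [-0.02  0.01 98.42] rows 18.0
```

>>> servo_tool --targets '[{"offset": [-0.4882, -0.5395, 0.03], "dr": [0, 0, 98.4]}, {"offset": [-0.4882, -0.5395, 0.03], "dr": [0, 0, 98.4]}, {"offset": [-0.4882, -0.5395, 0.03], "dr": [0, 0, 98.4]}, {"offset": [-0.4882, -0.5395, 0.03], "dr": [0, 0, 98.4]}, {"offset": [-0.4882, -0.5395, 0.03], "dr": [0, 0, 98.4]}, {"offset": [-0.4882, -0.5395, 0.03], "dr": [0, 0, 98.4]}, {"offset": [-0.4882, -0.5395, 0.03], "dr": [0, 0, 98.4]}, {"offset": [-0.4882, -0.5395, 0.03], "dr": [0, 0, 98.4]}, {"offset": [-0.4882, -0.5395, 0.03], "dr": [0, 0, 98.4]}, {"offset": [-0.4882, -0.5395, 0.03], "dr": [0, 0, 98.4]}, {"offset": [-0.4882, -0.5395, 0.03], "dr": [0, 0, 98.4]}, {"offset": [-0.4882, -0.5395, 0.03], "dr": [0, 0, 98.4]}, {"offset": [-0.4882, -0.5395, 0.03], "dr": [0, 0, 98.4]}, {"offset": [-0.4882, -0.5395, 0.03], "dr": [0, 0, 98.4]}, {"offset": [-0.4882, -0.5395, 0.03], "dr": [0, 0, 98.4]}, {"offset": [-0.4882, -0.5395, 0.03], "dr": [0, 0, 98.4]}, {"offset": [-0.4882, -0.5395, 0.03], "dr": [0, 0, 98.4]}, {"offset": [-0.4882, -0.5395, 0.03], "dr": [0, 0, 98.4]}, {"offset": [-0.4882, -0.5395, 0.03], "dr": [0, 0, 98.4]}, {"offset": [-0.4882, -0.5395, 0.03], "dr": [0, 0, 98.4]}]' --gripper 0.4

```text
time_s: 2.07
position: [0.4945, -0.0369, 0.1597]
tcp_rot: [[0.385, 0.923, -0.0], [0.923, -0.385, 0.0], [0.0, -0.0, -1.0]]
force: [-0.8, 0.3, -0.2]
opening: 0.302
grasp_force: 0.0
```

```bash
python3 -c "
from plan import *
rel(([.4943,-.036,.16],down(-22.5)),([.4943,-.036,.0115],down(-22.5)))"
```

```text
t 2.0667 pos [ 0.4945 -0.0369  0.1597] F [-0.7766  0.2966 -0.2001] open 0.3021397761300505 j [-17.2  22.8 102.2   0.   55.    5.4]
offset [ 0.0007 -0.0005 -0.0003] dr [-0.03 -0.01 -0.14] rows 0.0
offset [ 0.0007 -0.0005  0.1482] dr [-0.03 -0.01 -0.14] rows 3.6
```

>>> servo_tool --targets '[{"offset": [0, 0, 0.04], "dr": [0, 0, 0]}, {"offset": [0, 0, 0.08], "dr": [0, 0, 0]}, {"offset": [0, 0, 0.11], "dr": [0, 0, 0]}, {"offset": [0, 0, 0.13], "dr": [0, 0, 0]}, {"offset": [0, 0, 0.148], "dr": [0, 0, 0]}, {"offset": [0, 0, 0.148], "dr": [0, 0, 0]}]'

```text
time_s: 2.57
position: [0.4907, -0.0335, 0.0092]
tcp_rot: [[0.381, 0.925, -0.008], [0.925, -0.381, 0.003], [-0.001, -0.008, -1.0]]
force: [-0.4, -0.1, -0.4]
opening: 0.303
grasp_force: 0.0
```

>>> servo_tool --targets '[{"offset": [0, 0, 0], "dr": [0, 0, 0]}, {"offset": [0, 0, 0], "dr": [0, 0, 0]}, {"offset": [0, 0, 0], "dr": [0, 0, 0]}, {"offset": [0, 0, 0], "dr": [0, 0, 0]}, {"offset": [0, 0, 0], "dr": [0, 0, 0]}]' --gripper 1

```text
time_s: 2.98
position: [0.495, -0.036, 0.013]
tcp_rot: [[0.382, 0.924, 0.002], [0.924, -0.382, -0.001], [0.0, 0.002, -1.0]]
force: [0.1, 0.6, -0.3]
opening: 0.038
grasp_force: 0.0
```

>>> servo_tool --targets '[{"offset": [0, 0, -0.01], "dr": [0, 0, 0]}, {"offset": [0, 0, -0.02], "dr": [0, 0, 0]}, {"offset": [0, 0, -0.02], "dr": [0, 0, 0]}]'

```text
time_s: 3.23
position: [0.4958, -0.0364, 0.0341]
tcp_rot: [[0.382, 0.924, 0.004], [0.924, -0.382, -0.001], [0.0, 0.004, -1.0]]
force: [0.4, -0.5, 0.6]
opening: 0.003
grasp_force: 0.0
```

```bash
python3 -c "
from plan import *
from rig import viewer
s=viewer.capture('side')['color'];t=viewer.capture('top')['color']
mosaic([(s,285,160),(t,280,130)],'pics/m1.png',4,100,100)
# target: tray yaw 82.3, handle grip 0.097 behind centre; tray centre short of final by 60mm along y_v
a=np.radians(-7.7);xv=np.array([np.cos(a),np.sin(a)]);yv=np.array([-xv[1],xv[0]])
L=np.array([.5642,.1687]);C=L+.034*xv-.004*yv;S=C-.06*yv;h=S-.097*yv
print('final',C,'stage',S,'handle',h)
rel(([*h,.09],down(82.3)),([*h,.0325],down(82.3)),([*h,.0115],down(82.3)))"
```

```text
final [0.5974 0.1602] stage [0.5893 0.1007] handle [0.5763 0.0046]
t 3.3333 pos [ 0.4951 -0.0362  0.0329] F [ 0.7594 -0.9657  0.3143] open 0.004153498715329785 j [-17.1  35.4 107.9  -0.   36.5   5.4]
offset [ 0.0687  0.0596 -0.0569] dr [   0.11    0.11 -104.79] rows 14.6
offset [0.0687 0.0595 0.0006] dr [   0.11    0.11 -104.79] rows 14.6
offset [0.0687 0.0594 0.0216] dr [   0.11    0.11 -104.79] rows 14.6
```

View pics/m1.png

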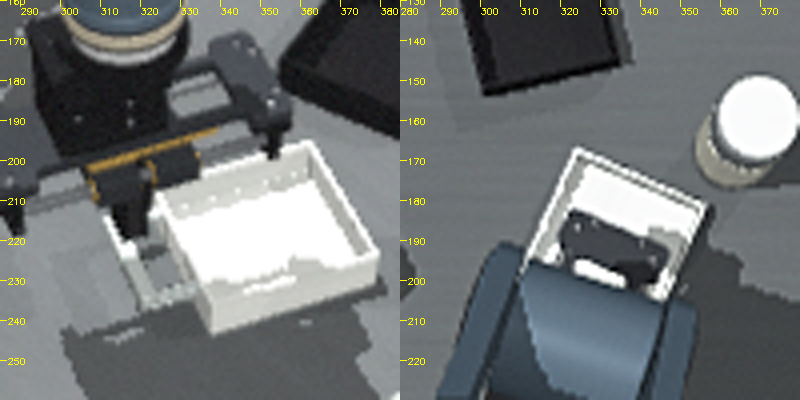

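```bash
python3 -c "
from fit import *
from rig import viewer
S=viewer.capture('side');T=viewer.capture('top')
print('tcp',proj(S,[.4951,-.0362,.0329]),proj(T,[.4951,-.0362,.0329]))
tray=np.array([.5839,-.0731,np.radians(-22.5)])
bx=np.array([[x,y,z] for z in(23,37) for x,y in((-102,30),(-90,30),(-90,-30),(-102,-30))])/1e3
print(proj(S,pose(tray,bx)).round(1))
im=cv2.resize(S['color'][180:260,290:390,::-1],None,fx=8,fy=7,interpolation=cv2.INTER_CUBIC)
def pl(X,col):
    q=(proj(S,X)-[290,180]+.5)*[8,7];cv2.polylines(im,[np.round(q).astype(np.int32)],True,col,1)
P=pose(tray,bx);pl(P[:4],(0,0,255));pl(P[4:],(0,0,255));pl(pose(tray,rim),(0,255,0));pl(pose(tray,rim*[1,1,0]),(0,255,0))
q=(proj(S,[.4951,-.0362,.0329])[0]-[290,180]+.5)*[8,7];cv2.circle(im,tuple(q.astype(int)),4,(255,0,255),-1)
cv2.imwrite('pics/o1.png',im)
" | grep -v -e link -e rack
```

```text
tray [ 0.5839 -0.0731] -22.513750959711405 [ 0.3 -0.2 -0.1  0.3  1.3  0.2  0.4 -0.2 -0.7 -0.2  0.3 -0.4 -0.  -0.1
  1.  -1.4 -0.6  0.3 -1.2  0.2]
 handle px pred/meas [[308.5133 217.2113]
 [330.3353 226.702 ]] [[307.375 216.125]
 [330.125 226.625]]
 -0.4 -1.1 -0.2 -1.8 -0.4 -0.8]
 hole/drift [ 0.4589 -0.2885  0.175 ]
 hole/drift [ 0.4785 -0.3345  0.175 ]
 hole/drift [ 0.4981 -0.3805  0.115 ]
 tri slim [ 0.4597 -0.2888  0.1702]
 tri fat [ 0.4789 -0.3355  0.169 ]
 tri short [ 0.4993 -0.381   0.1106]
 tube px pred [[229.5661 191.8238]
 [189.7561 189.9822]
 [167.9917 188.9754]]
 vise [0.5693 0.3287 0.    ] below bottom [0.5832 0.1682 0.    ]
tcp [[317.0091 224.3784]] [[320.1345 220.2157]]
[[311.1 219.2]
 [315.3 217.9]
 [323.3 234.4]
 [319.  235.8]
 [311.  215.9]
 [315.2 214.6]
 [323.3 231.2]
 [319.  232.5]]
```

View pics/o1.png

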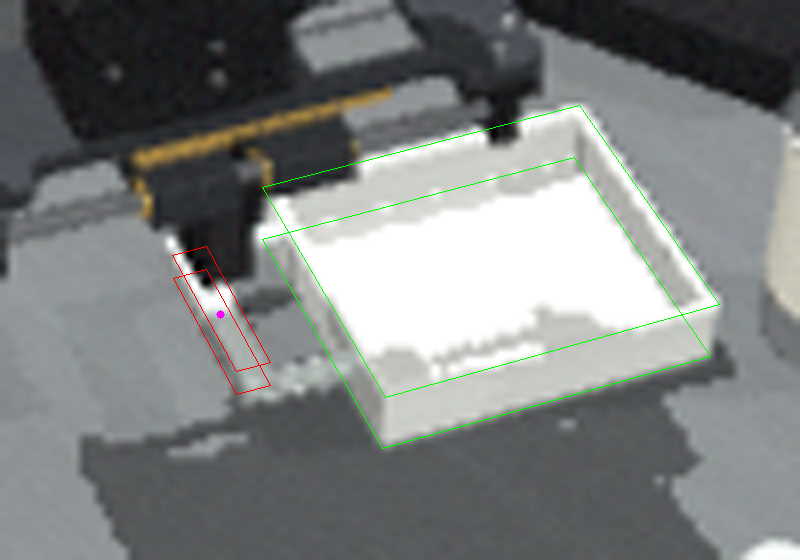

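```bash
python3 -c "
from plan import *
from rig import viewer
S=viewer.capture('side');g=cv2.cvtColor(S['color'],cv2.COLOR_RGB2GRAY)
s=bot.read_state();print(s['position'],s['opening'],s['force'],s['moment'])
for z in (.02,.033,.04,.05,.06,.07,.08): print(z,proj(S,[*s['position'][:2],z])[0].round(1))
print('cols 304..334');
for v in range(202,240): print(v,*['%3d'%x for x in g[v,304:335]])
"
```

```text
[ 0.494  -0.0358  0.0316] 0.0031018055124395986 [ 0.6513 -0.001  -0.7526] [-0.0843  0.0554  0.0263]
0.02 [316.7 227.5]
0.033 [316.6 224.5]
0.04 [316.6 222.8]
0.05 [316.5 220.5]
0.06 [316.5 218.1]
0.07 [316.4 215.6]
0.08 [316.4 213.1]
cols 304..334
202  39  44  71 126 135 135 136 111 108  82  66  64  46  49  43  17  40  74 106  43  48  54  53  57  54  50  49  49  47  53  92
203  81  35  57 125 107  85  81  66  66  50  51  51  46  51  52  67  81  88 103 126  59  56  50  48  47  46  46  45  45  57 137
204 131  37  37  71  65  50  49  49  51  51  46  52  49  46  52  65 109 104  98 106  48  46  45  45  47  45  50  50  45  55 118
205 145  78  44  68  48  48  50  49  51  52  50  55  53  53  55  57 103 101  77  81  48  46  49  49  44  47  45  48  46  58 128
206 146 135  67 107  43  48  49  52  57  56  53  56  49  50  48  49  50  53  56  64  45  45  46  48  47  49  83 120 183 182 193
207 118 102  88 104  87  56  53  56  50  51  46  52  46  43  44  43  29  31  33  41  43  48  54 113 122 182 187 190 205 205 206
208 104 105 108 110 151  49  50  52  47  48  46  44  47  49  46  46  36  27  30  85 
[... 3311 characters left out ...]
 169 200 187 168 167 190 184 166 169 168 165 148 132 134 148
235 139 141 141 145 143 143 144 146 153 153 154 149 148 148 146 108 146 181 173 164 147 171 172 202 134 120 141 105  92 117 141
236 141 141 139 142 143 146 143 145 153 151 153 151 152 148 144  96 139 169 165 187 174 127 102 129  92  83  97  80  76  93 141
237 140 142 140 140 138 142 143 145 153 150 153 153 153 148 106  93 128 133 102 122 116  89  76  81  79  81  82  80  82  82 119
238 139 141 141 143 139 141 142 145 153 153 152 153 153 150 138  92  93  90  76  78  82  81  78  79  80  81  79  78  79  81  95
239 139 139 141 139 142 138 140 142 145 153 153 152 148 144 101  80  77  80  80  83  79  78  78  81  81  81  79  80  79  80  85
```

>>> servo_tool --targets '[{"offset": [0, 0, -0.03], "dr": [0, 0, 0]}, {"offset": [0, -0.04, -0.03], "dr": [0, 0, 0]}, {"offset": [0, -0.075, -0.02], "dr": [0, 0, 0]}, {"offset": [0, -0.075, 0.01], "dr": [0, 0, 0]}, {"offset": [0, -0.075, 0.023], "dr": [0, 0, 0]}, {"offset": [0, -0.075, 0.023], "dr": [0, 0, 0]}, {"offset": [0, -0.075, 0.023], "dr": [0, 0, 0]}]' --gripper 0.4

```text
time_s: 4.17
position: [0.4247, -0.0071, 0.0083]
tcp_rot: [[0.383, 0.924, -0.002], [0.924, -0.383, 0.0], [-0.0, -0.002, -1.0]]
force: [0.1, -0.3, 0.8]
opening: 0.294
grasp_force: 0.0
```

```bash
python3 -c "
from plan import *
from rig import viewer
S=viewer.capture('side')
s=bot.read_state();print(s['position'],s['opening'],s['force'])
p=s['position'];y=s['tcp_rot'][:,1]
im=cv2.resize(S['color'][180:250,260:350,::-1],None,fx=8,fy=8,interpolation=cv2.INTER_CUBIC)
for h,c in((0,(255,0,255)),(.0187,(0,255,0)),(.0697,(0,255,255))):
  for k in(-.013,.013):
    q=(proj(S,p+k*y+[0,0,h])[0]-[260,180]+.5)*8;cv2.circle(im,tuple(q.astype(int)),4,c,-1)
cv2.imwrite('pics/o2.png',im)
"
```

```text
[ 0.4255 -0.0074  0.0089] 0.2982665957385984 [-0.1281  0.1751  0.2059]
```

View pics/o2.png

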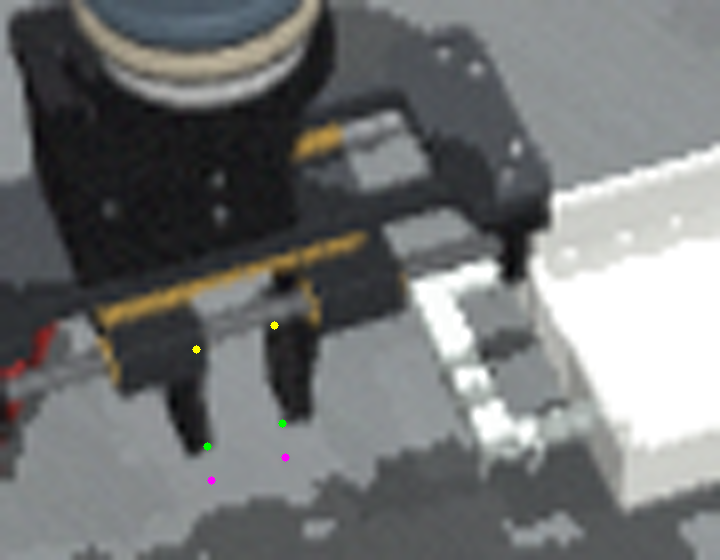

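The visible fingertips end at the green dots, about 19 mm above where the reported TCP projects, which explains the missed grasp. A light touch on the free bench will settle the real tip height.

>>> servo_tool --targets '[{"offset": [0, 0, 0.005], "dr": [0, 0, 0]}, {"offset": [0, 0, 0.008], "dr": [0, 0, 0]}, {"offset": [0, 0, 0.0105], "dr": [0, 0, 0]}, {"offset": [0, 0, 0.0105], "dr": [0, 0, 0]}]'

```text
time_s: 4.55
position: [0.4251, -0.0073, -0.0018]
tcp_rot: [[0.382, 0.924, 0.0], [0.924, -0.382, -0.0], [-0.0, 0.0, -1.0]]
force: [-0.1, -0.9, 1.1]
opening: 0.295
grasp_force: 0.0
```

>>> servo_tool --targets '[{"offset": [0, 0, 0.003], "dr": [0, 0, 0]}, {"offset": [0, 0, 0.006], "dr": [0, 0, 0]}, {"offset": [0, 0, 0.009], "dr": [0, 0, 0]}, {"offset": [0, 0, 0.009], "dr": [0, 0, 0]}]'

```text
time_s: 4.88
position: [0.4247, -0.0071, -0.0111]
tcp_rot: [[0.382, 0.924, -0.001], [0.924, -0.382, 0.0], [-0.0, -0.001, -1.0]]
force: [0.5, 0.1, -0.3]
opening: 0.292
grasp_force: 0.0
```

>>> servo_tool --targets '[{"offset": [0, 0, 0.002], "dr": [0, 0, 0]}, {"offset": [0, 0, 0.004], "dr": [0, 0, 0]}, {"offset": [0, 0, 0.004], "dr": [0, 0, 0]}]'

```text
time_s: 5.13
position: [0.4249, -0.0072, -0.015]
tcp_rot: [[0.382, 0.924, -0.0], [0.924, -0.382, 0.0], [-0.0, -0.0, -1.0]]
force: [-0.0, 0.1, -0.0]
opening: 0.304
grasp_force: 0.0
```

Contact is confirmed absent down to z = −15 mm, so the real tip is about 19 mm behind the reported TCP. I regrasp with that correction.

>>> servo_tool --targets '[{"offset": [0, 0, -0.04], "dr": [0, 0, 0]}, {"offset": [0, 0, -0.07], "dr": [0, 0, 0]}, {"offset": [0, 0.04, -0.075], "dr": [0, 0, 0]}, {"offset": [0, 0.075, -0.075], "dr": [0, 0, 0]}, {"offset": [0, 0.075, -0.075], "dr": [0, 0, 0]}, {"offset": [0, 0.075, -0.04], "dr": [0, 0, 0]}, {"offset": [0, 0.075, -0.02], "dr": [0, 0, 0]}, {"offset": [0, 0.075, -0.007], "dr": [0, 0, 0]}, {"offset": [0, 0.075, -0.007], "dr": [0, 0, 0]}]'

```text
time_s: 5.88
position: [0.492, -0.0353, -0.0101]
tcp_rot: [[0.383, 0.924, -0.006], [0.924, -0.383, 0.002], [-0.001, -0.006, -1.0]]
force: [-0.3, 0.2, -0.0]
opening: 0.299
grasp_force: 0.0
```

>>> servo_tool --targets '[{"offset": [0, 0, 0], "dr": [0, 0, 0]}, {"offset": [0, 0, 0], "dr": [0, 0, 0]}, {"offset": [0, 0, 0], "dr": [0, 0, 0]}, {"offset": [0, 0, 0], "dr": [0, 0, 0]}, {"offset": [0, 0, 0], "dr": [0, 0, 0]}]' --gripper 1

```text
time_s: 6.3
position: [0.4952, -0.0362, -0.0067]
tcp_rot: [[0.383, 0.924, 0.002], [0.924, -0.383, -0.001], [0.0, 0.002, -1.0]]
force: [1.1, -0.7, 1.8]
opening: 0.139
grasp_force: 30.0
```

```bash
python3 -c "
from plan import *
rel(([.5763,.0046,-.0005],down(82.3)))"
```

```text
t 6.3 pos [ 0.4952 -0.0362 -0.0067] F [ 1.1014 -0.7072  1.7553] open 0.13861228220992278 j [-17.1  39.9 108.8   0.   31.2   5.4]
offset [ 0.0687  0.0593 -0.0061] dr [   0.11    0.12 -104.79] rows 14.6
```

>>> servo_tool --targets '[{"offset": [0, 0, -0.006], "dr": [0, 0, 0]}, {"offset": [0.004, 0.004, -0.007], "dr": [0, 0, -6]}, {"offset": [0.008, 0.007, -0.007], "dr": [0, 0, -12]}, {"offset": [0.012, 0.011, -0.007], "dr": [0, 0, -18]}, {"offset": [0.016, 0.014, -0.007], "dr": [0, 0, -24]}, {"offset": [0.02, 0.017, -0.007], "dr": [0, 0, -30]}, {"offset": [0.024, 0.021, -0.007], "dr": [0, 0, -37]}, {"offset": [0.029, 0.025, -0.007], "dr": [0, 0, -44]}, {"offset": [0.033, 0.029, -0.007], "dr": [0, 0, -51]}, {"offset": [0.038, 0.033, -0.007], "dr": [0, 0, -58]}, {"offset": [0.043, 0.037, -0.007], "dr": [0, 0, -65]}, {"offset": [0.047, 0.041, -0.007], "dr": [0, 0, -72]}, {"offset": [0.052, 0.045, -0.007], "dr": [0, 0, -79]}, {"offset": [0.056, 0.048, -0.007], "dr": [0, 0, -86]}, {"offset": [0.06, 0.052, -0.007], "dr": [0, 0, -92]}, {"offset": [0.064, 0.056, -0.007], "dr": [0, 0, -98]}, {"offset": [0.067, 0.058, -0.007], "dr": [0, 0, -102]}, {"offset": [0.069, 0.059, -0.006], "dr": [0, 0, -105]}, {"offset": [0.069, 0.059, -0.006], "dr": [0, 0, -105]}, {"offset": [0.069, 0.059, -0.006], "dr": [0, 0, -105]}]'

```text
time_s: 7.97
position: [0.5746, 0.0055, -0.0016]
tcp_rot: [[-0.991, 0.131, -0.001], [0.131, 0.991, -0.0], [0.001, -0.0, -1.0]]
force: [-0.4, -0.4, -2.3]
opening: 0.134
grasp_force: 30.1
```

```bash
python3 -c "
from plan import *
from rig import viewer
s=viewer.capture('side')['color'];t=viewer.capture('top')['color']
mosaic([(s,245,110),(t,210,130)],'pics/m2.png',4,100,110)
rel()"
```

```text
t 8.0667 pos [ 0.5747  0.0053 -0.0016] F [ 0.3026 -0.7799 -2.7913] open 0.13492454935709383 j [-10.6  42.4  97.1  -0.   40.6 -93.1]
```

View pics/m2.png

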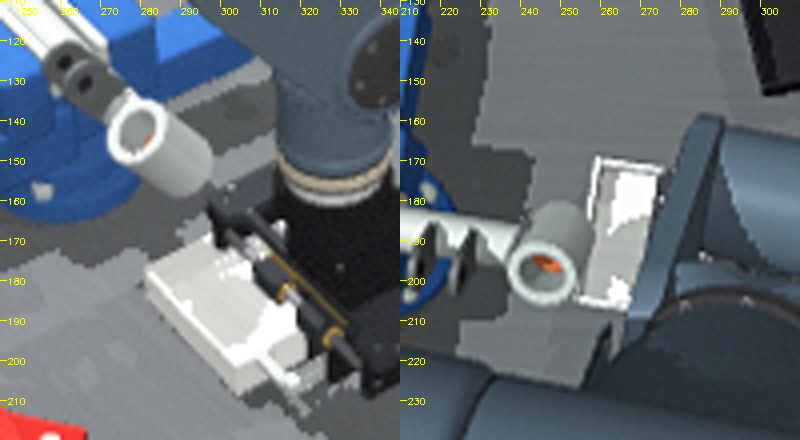

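Side view: the tray is level in the grip with its handle pointing away from the vise (handle at (315,207), tray centre at (283,187)). Top view: its −x part is hidden by the arm and the sleeve mouth is at (245,198). I set it down, release it and turn the gripper to push it the last 60 mm.

>>> servo_tool --targets '[{"offset": [0, 0, 0.003], "dr": [0, 0, 0]}, {"offset": [0, 0, 0.006], "dr": [0, 0, 0]}, {"offset": [0, 0, 0.006], "dr": [0, 0, 0]}]'

```text
time_s: 8.32
position: [0.5753, 0.0049, -0.007]
tcp_rot: [[-0.991, 0.131, 0.0], [0.131, 0.991, -0.0], [-0.0, -0.0, -1.0]]
force: [-1.7, -1.1, 7.0]
opening: 0.132
grasp_force: 30.0
```

>>> servo_tool --targets '[{"offset": [0, 0, 0], "dr": [0, 0, 0]}, {"offset": [0, 0, 0], "dr": [0, 0, 0]}, {"offset": [0, 0, -0.03], "dr": [0, 0, 0]}, {"offset": [0, 0, -0.06], "dr": [0, 0, 0]}, {"offset": [0, -0.02, -0.065], "dr": [0, 0, 6]}, {"offset": [0, -0.045, -0.065], "dr": [0, 0, 13]}, {"offset": [0, -0.045, -0.065], "dr": [0, 0, 20]}, {"offset": [0, -0.045, -0.065], "dr": [0, 0, 27]}, {"offset": [0, -0.045, -0.065], "dr": [0, 0, 34]}, {"offset": [0, -0.045, -0.065], "dr": [0, 0, 41]}, {"offset": [0, -0.045, -0.065], "dr": [0, 0, 48]}, {"offset": [0, -0.045, -0.065], "dr": [0, 0, 55]}, {"offset": [0, -0.045, -0.065], "dr": [0, 0, 62]}, {"offset": [0, -0.045, -0.065], "dr": [0, 0, 69]}, {"offset": [0, -0.045, -0.065], "dr": [0, 0, 76]}, {"offset": [0, -0.045, -0.065], "dr": [0, 0, 83]}, {"offset": [0, -0.045, -0.04], "dr": [0, 0, 89.8]}, {"offset": [0, -0.045, -0.015], "dr": [0, 0, 89.8]}, {"offset": [0, -0.045, 0], "dr": [0, 0, 89.8]}, {"offset": [0, -0.045, 0], "dr": [0, 0, 89.8]}]' --gripper 0.3

```text
time_s: 9.98
position: [0.5667, -0.0386, -0.0107]
tcp_rot: [[0.127, 0.992, -0.006], [0.992, -0.127, 0.002], [0.001, -0.006, -1.0]]
force: [-0.2, 0.8, 0.4]
opening: 0.353
grasp_force: 0.0
```

```bash
python3 -c "
from plan import *
a=np.radians(-7.7);xv=np.array([np.cos(a),np.sin(a)]);yv=np.array([-xv[1],xv[0]])
f=np.array([.5974,.1602])-.1115*yv
p=bot.read_state()['position'];print('final tcp',f,'start rel handle',(p[:2]-[.5747,.0053])@yv)
rel(([*f,-.007],down(-7.7)))"
```

```text
final tcp [0.5825 0.0497] start rel handle -0.04461882151863816
t 9.9833 pos [ 0.5667 -0.0386 -0.0107] F [-0.1534  0.7919  0.3524] open 0.35340633426353185 j [-15.2  43.1  97.9   0.   39.4  -7.9]
offset [ 0.0896  0.0044 -0.0036] dr [-0.36 -0.06  0.39] rows 2.2
```

>>> servo_tool --targets '[{"offset": [0.01, 0, 0], "dr": [0, 0, 0]}, {"offset": [0.02, 0.001, 0], "dr": [0, 0, 0]}, {"offset": [0.026, 0.001, 0], "dr": [0, 0, 0]}, {"offset": [0.032, 0.001, 0], "dr": [0, 0, 0]}, {"offset": [0.038, 0.001, 0], "dr": [0, 0, 0]}, {"offset": [0.044, 0.001, 0], "dr": [0, 0, 0]}, {"offset": [0.05, 0.001, 0], "dr": [0, 0, 0]}, {"offset": [0.056, 0.001, 0], "dr": [0, 0, 0]}, {"offset": [0.062, 0.001, 0], "dr": [0, 0, 0]}, {"offset": [0.068, 0.001, 0], "dr": [0, 0, 0]}, {"offset": [0.074, 0.001, 0], "dr": [0, 0, 0]}, {"offset": [0.08, 0.001, 0], "dr": [0, 0, 0]}, {"offset": [0.085, 0.001, 0], "dr": [0, 0, 0]}, {"offset": [0.088, 0.001, 0], "dr": [0, 0, 0]}, {"offset": [0.09, 0.001, 0], "dr": [0, 0, 0]}, {"offset": [0.09, 0.001, 0], "dr": [0, 0, 0]}]'

```text
time_s: 11.32
position: [0.5816, 0.0506, -0.0078]
tcp_rot: [[0.127, 0.992, -0.0], [0.992, -0.127, 0.001], [0.001, -0.0, -1.0]]
force: [-0.1, 0.1, -0.1]
opening: 0.348
grasp_force: 0.1
```

>>> servo_tool --targets '[{"offset": [-0.02, 0, 0], "dr": [0, 0, 0]}, {"offset": [-0.05, 0, -0.03], "dr": [0, 0, 0]}, {"offset": [-0.09, 0, -0.07], "dr": [0, 0, 0]}, {"offset": [-0.13, 0, -0.11], "dr": [0, 0, 0]}, {"offset": [-0.16, 0, -0.15], "dr": [0, 0, 0]}, {"offset": [-0.19, 0, -0.18], "dr": [0, 0, 0]}, {"offset": [-0.22, 0, -0.21], "dr": [0, 0, 0]}, {"offset": [-0.22, 0, -0.21], "dr": [0, 0, 0]}]' --gripper -0.2

```text
time_s: 11.98
position: [0.5533, -0.1689, 0.2037]
tcp_rot: [[0.127, 0.992, 0.0], [0.992, -0.127, 0.002], [0.002, -0.0, -1.0]]
force: [1.7, -0.2, 0.4]
opening: 0.597
grasp_force: 0.0
```

```bash
cat > traychk.py <<'E'
from h import *
from rig import viewer
from scipy.optimize import least_squares
from plan import *
S,T=viewer.capture('side'),viewer.capture('top')
cv2.imwrite('pics/ts.png',S['color'][:,:,::-1]);cv2.imwrite('pics/tt.png',T['color'][:,:,::-1])
g=[(c['color'].min(2)>185).astype(np.uint8) for c in(S,T)]
# white-mask IoU fit of tray outline (hull of box), in side image, top minus sleeve
box=np.array([[x,y,z] for x in(-60,60) for y in(-55,55) for z in(0,32)])/1e3
def pts(p):
    a=p[2];R=np.array([[np.cos(a),-np.sin(a),0],[np.sin(a),np.cos(a),0],[0,0,1]]);return box@R.T+[p[0],p[1],0]
for nm,c in(("side",S),("top",T)):
    m=(c['color'].min(2)>150).astype(np.uint8);m[c['color'].max(2)-c['color'].min(2)>25]=0
    u,v=proj(c,[.5974,.1602,.016])[0].astype(int)
    n,l,st,ce=cv2.connectedComponentsWithStats(m)
    for i in range(1,n):
        if st[i,4]>60 and abs(ce[i]-[u,v]).max()<45:
            r=cv2.minAreaRect(np.argwhere(l==i)[:,::-1].astype(np.float32));print(nm,st[i],ce[i].round(1),'rect',np.round(r[0],1),np.round(r[1],1),round(r[2],1))
    print(nm,'pred corners',proj(c,pts([.5974,.1602,np.radians(82.3)])[1::2]).round(1).tolist())
rel()
E
python3 traychk.py
```

```text
side [ 269  132   58   65 1936] [295.5 169.8] rect [292.4 166.1] [72.2 43.5] 47.1
side [319 138  26  19 178] [330.2 147. ] rect [330.5 147.5] [25.5 13.9] 26.6
side pred corners [[323.6, 172.4], [292.6, 188.4], [300.9, 150.4], [270.7, 164.9]]
top [ 158  167  132   42 1996] [234.4 186.4] rect [222.9 183.4] [130.4  37.2] 8.1
top pred corners [[278.6, 170.9], [272.9, 206.3], [239.9, 165.0], [233.9, 200.4]]
t 12.0833 pos [ 0.5573 -0.1737  0.2075] F [ 0.5906 -0.747   0.067 ] open 0.5975612250911122 j [-28.3  25.6  87.6  -0.   66.1 -20.7]
```

```bash
python3 -c "
from plan import *
rel(([.4593,-.2887,.205],down(23.1)),([.4593,-.2887,.1126],down(23.1)))"
```

```text
t 12.0833 pos [ 0.5573 -0.1737  0.2075] F [ 0.5906 -0.747   0.067 ] open 0.5975612250911122 j [-28.3  25.6  87.6  -0.   66.1 -20.7]
offset [-0.1269 -0.082   0.0021] dr [  0.59   0.43 -30.66] rows 4.3
offset [-0.1265 -0.0831  0.0945] dr [  0.59   0.43 -30.66] rows 4.3
```

>>> servo_tool --targets '[{"offset": [-0.03, -0.02, 0], "dr": [0, 0, -7]}, {"offset": [-0.06, -0.04, 0], "dr": [0, 0, -14]}, {"offset": [-0.095, -0.06, 0], "dr": [0, 0, -21]}, {"offset": [-0.127, -0.082, 0], "dr": [0, 0, -28]}, {"offset": [-0.127, -0.082, 0], "dr": [0, 0, -30.4]}, {"offset": [-0.127, -0.082, 0], "dr": [0, 0, -30.4]}, {"offset": [-0.127, -0.082, 0], "dr": [0, 0, -30.4]}, {"offset": [-0.127, -0.082, 0], "dr": [0, 0, -30.4]}]'

```text
time_s: 12.75
position: [0.4568, -0.2823, 0.2016]
tcp_rot: [[-0.392, 0.92, -0.001], [0.92, 0.392, 0.002], [0.002, 0.0, -1.0]]
force: [1.0, -0.6, 0.1]
opening: 0.601
grasp_force: 0.0
```

```bash
python3 -c "
from plan import *
rel(([.4593,-.2887,.205],down(23.1)),([.4593,-.2887,.1126],down(23.1)))"
```

```text
t 12.75 pos [ 0.4568 -0.2823  0.2016] F [ 1.0009 -0.6302  0.1442] open 0.6007942963493581 j [-43.7  22.7  93.9   0.1  63.6 -66.8]
offset [-0.0069 -0.0002 -0.0034] dr [ 0.02 -0.12 -0.02] rows 0.2
offset [-0.0071 -0.0002  0.089 ] dr [ 0.02 -0.12 -0.02] rows 2.1
```

>>> servo_tool --targets '[{"offset": [-0.007, 0, 0.02], "dr": [0, 0, 0]}, {"offset": [-0.007, 0, 0.045], "dr": [0, 0, 0]}, {"offset": [-0.007, 0, 0.07], "dr": [0, 0, 0]}, {"offset": [-0.007, 0, 0.089], "dr": [0, 0, 0]}, {"offset": [-0.007, 0, 0.089], "dr": [0, 0, 0]}, {"offset": [-0.007, 0, 0.089], "dr": [0, 0, 0]}]'

```text
time_s: 13.25
position: [0.4594, -0.2886, 0.1124]
tcp_rot: [[-0.394, 0.919, -0.002], [0.919, 0.394, 0.002], [0.003, -0.001, -1.0]]
force: [-0.1, -0.2, -0.5]
opening: 0.598
grasp_force: 0.0
```

>>> servo_tool --targets '[{"offset": [0, 0, 0], "dr": [0, 0, 0]}, {"offset": [0, 0, 0], "dr": [0, 0, 0]}, {"offset": [0, 0, 0], "dr": [0, 0, 0]}, {"offset": [0, 0, 0], "dr": [0, 0, 0]}, {"offset": [0, 0, 0], "dr": [0, 0, 0]}, {"offset": [0, 0, 0], "dr": [0, 0, 0]}, {"offset": [0, 0, 0], "dr": [0, 0, 0]}, {"offset": [0, 0, 0], "dr": [0, 0, 0]}]' --gripper 1

```text
time_s: 13.92
position: [0.4596, -0.2908, 0.1139]
tcp_rot: [[-0.392, 0.92, 0.001], [0.92, 0.392, -0.001], [-0.001, 0.001, -1.0]]
force: [0.2, 1.2, 4.4]
opening: 0.246
grasp_force: 30.0
```

```bash
cat > ins.py <<'E'
from plan import *
a=np.radians(-7.7);t=np.radians(35)
xv=np.array([np.cos(a),np.sin(a),0]);yv=np.array([-xv[1],xv[0],0]);zl=np.array([0,0,np.cos(t)])-np.sin(t)*xv
L=np.array([.5642,.1687,.135]);M=L+.032*zl
Rin=np.c_[np.cross(yv,-zl),yv,-zl]; NOSE=.1026
def tcp(depth): return M+(NOSE-depth)*zl   # nose depth below upper mouth
E
python3 -c "
from ins import *
s=bot.read_state();print(s['tcp_rot'],s['moment'])
p=s['position'];rel((p+[0,0,.18],s['tcp_rot']),(tcp(-.05),Rin),(tcp(-.015),Rin));print(tcp(-.05),tcp(.067))"
```

```text
[[-0.3924  0.9198  0.0011]
 [ 0.9198  0.3924 -0.0009]
 [-0.0013  0.0007 -1.    ]] [-0.0397  0.0029  0.0143]
t 13.9167 pos [ 0.4596 -0.2908  0.1139] F [0.2096 1.181  4.4362] open 0.2456279211063861 j [-44.1  30.   98.1   0.   51.8 -67.2]
offset [-0.0002  0.0001 -0.18  ] dr [0. 0. 0.] rows 4.3
offset [ 0.4356  0.1857 -0.1727] dr [-18.06 -31.71 -57.27] rows 12.1
offset [ 0.4254  0.2029 -0.144 ] dr [-18.06 -31.71 -57.27] rows 11.8
[0.4593 0.1829 0.2862] [0.5258 0.1739 0.1904]
```

>>> servo_tool --targets '[{"offset": [0, 0, -0.03], "dr": [0, 0, 0]}, {"offset": [0, 0, -0.07], "dr": [0, 0, 0]}, {"offset": [0, 0, -0.11], "dr": [0, 0, 0]}, {"offset": [0, 0, -0.15], "dr": [0, 0, 0]}, {"offset": [0.01, 0.004, -0.18], "dr": [0, 0, 0]}, {"offset": [0.044, 0.019, -0.185], "dr": [-1.8, -3.2, -5.7]}, {"offset": [0.08, 0.034, -0.185], "dr": [-3.4, -6, -10.8]}, {"offset": [0.115, 0.049, -0.185], "dr": [-5, -8.8, -15.9]}, {"offset": [0.15, 0.064, -0.185], "dr": [-6.6, -11.6, -20.9]}, {"offset": [0.185, 0.079, -0.185], "dr": [-8.2, -14.4, -26]}, {"offset": [0.22, 0.094, -0.185], "dr": [-9.8, -17.2, -31.1]}, {"offset": [0.255, 0.109, -0.185], "dr": [-11.4, -20, -36.2]}, {"offset": [0.29, 0.124, -0.185], "dr": [-13, -22.8, -41.3]}, {"offset": [0.325, 0.139, -0.183], "dr": [-14.6, -25.6, -46.3]}, {"offset": [0.36, 0.154, -0.18], "dr": [-16.2, -28.4, -51.4]}, {"offset": [0.39, 0.166, -0.177], "dr": [-17.5, -30.7, -55.4]}, {"offset": [0.415, 0.177, -0.175], "dr": [-18.1, -31.7, -57.3]}, {"offset": [0.436, 0.186, -0.173], "dr": [-18.1, -31.7, -57.3]}, {"offset": [0.436, 0.186, -0.173], "dr": [-18.1, -31.7, -57.3]}, {"offset": [0.436, 0.186, -0.173], "dr": [-18.1, -31.7, -57.3]}]'

```text
time_s: 15.58
position: [0.4565, 0.1841, 0.2838]
tcp_rot: [[-0.816, 0.131, 0.563], [0.107, 0.991, -0.076], [-0.568, -0.002, -0.823]]
force: [-0.6, -0.6, -4.9]
opening: 0.245
grasp_force: 29.9
```

>>> servo_tool --targets '[{"offset": [0, 0, 0], "dr": [0, 0, 0]}, {"offset": [0, 0, 0], "dr": [0, 0, 0]}, {"offset": [0, 0, 0], "dr": [0, 0, 0]}]'

```text
time_s: 15.83
position: [0.4587, 0.1823, 0.2859]
tcp_rot: [[-0.813, 0.136, 0.566], [0.112, 0.991, -0.077], [-0.572, 0.001, -0.821]]
force: [-1.0, 0.2, -5.5]
opening: 0.241
grasp_force: 29.9
```

```bash
python3 -c "
from ins import *
from rig import viewer
s=bot.read_state();print(s['tcp_rot']);rel((tcp(-.05),Rin))
S,T=viewer.capture('side'),viewer.capture('top')
p=s['position'];z=s['tcp_rot'][:,2];nose=p+NOSE*z
def crop(c,u,v,kx=4,w=100,h=110):
    im=cv2.resize(c['color'][v:v+h,u:u+w,::-1],None,fx=kx,fy=kx,interpolation=cv2.INTER_CUBIC)
    for X,col in((nose,(0,0,255)),(M,(0,255,0)),(L-.032*zl,(0,255,0)),(p-.0187*z,(255,0,255))):
        q=(proj(c,X)[0]-[u,v]+.5)*kx;cv2.circle(im,tuple(q.astype(int)),3,col,-1)
    return im
cv2.imwrite('pics/ins.png',np.hstack([crop(S,225,80),crop(T,200,140)]))"
```

```text
[[-0.8129  0.1356  0.5664]
 [ 0.1115  0.9908 -0.077 ]
 [-0.5716  0.0006 -0.8205]]
t 15.8333 pos [0.4587 0.1823 0.2859] F [-1.0053  0.2295 -5.4681] open 0.24100077781772952 j [ 18.8   4.  116.6 -29.8  31.  -41.5]
offset [-0.0006  0.0007  0.    ] dr [-0.03 -0.14 -0.09] rows 0.0
```

View pics/ins.png

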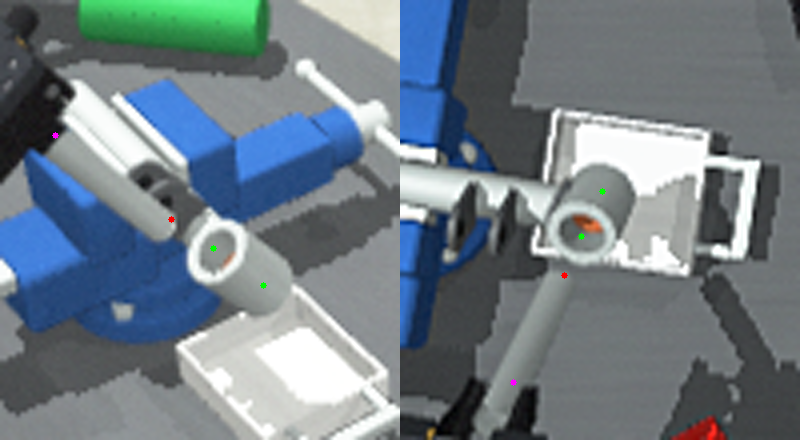

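Side view: the tray sits squarely under the sleeve, and the drift's nose is near (265,137), just short of the mouth at (278,142). It hangs slightly off the predicted axis (red dot), so it has probably tilted in the grip. I measure its real axis by differencing against the earlier frames.

```bash
cat > axis.py <<'E'
from ins import *
from rig import viewer
from scipy.optimize import least_squares
def measure(verbose=True):
    s=bot.read_state();p=s['position'];R=s['tcp_rot'];z=R[:,2]
    obs=[]
    for c,f in((viewer.capture('side'),'pics/ts.png'),(viewer.capture('top'),'pics/tt.png')):
        d=np.abs(c['color'].astype(int)-cv2.imread(f)[:,:,::-1].astype(int)).max(2).astype(np.float32)
        A,B=proj(c,np.array([p+.0*z,p+NOSE*z]));n=np.linalg.norm(B-A);e=(B-A)/n;q=np.array([-e[1],e[0]])
        t=np.arange(-12,12.1,.25)
        W=np.array([[cv2.remap(d,np.float32([[ (A+e*l+q*k)[0] ]]),np.float32([[ (A+e*l+q*k)[1] ]]),cv2.INTER_LINEAR)[0,0] for k in t] for l in np.arange(0,n+8,1)])
        obs.append((c,A,e,q,t,W,n))
    return s,obs
if __name__=="__main__":
    s,obs=measure()
    for c,A,e,q,t,W,n in obs:
        print('len',n.round(1))
        for i in range(0,len(W),3):
            on=t[W[i]>22];print(i,len(on),(on.min(),on.max(),on.mean().round(2)) if len(on) else '')
E
python3 axis.py
```

```text
len 29.8
0 39 (np.float64(-2.75), np.float64(6.75), np.float64(2.0))
3 37 (np.float64(-2.25), np.float64(6.75), np.float64(2.25))
6 37 (np.float64(-2.25), np.float64(6.75), np.float64(2.25))
9 39 (np.float64(-2.5), np.float64(7.0), np.float64(2.25))
12 39 (np.float64(-2.25), np.float64(7.25), np.float64(2.5))
15 36 (np.float64(-2.0), np.float64(6.75), np.float64(2.38))
18 38 (np.float64(-2.5), np.float64(6.75), np.float64(2.12))
21 32 (np.float64(-2.0), np.float64(7.0), np.float64(2.34))
24 38 (np.float64(-2.0), np.float64(7.25), np.float64(2.62))
27 39 (np.float64(-2.25), np.float64(7.25), np.float64(2.5))
30 34 (np.float64(-1.5), np.float64(6.75), np.float64(2.62))
33 0 
36 0 
len 24.7
0 20 (np.float64(-4.75), np.float64(0.0), np.float64(-2.38))
3 18 (np.float64(-4.5), np.float64(-0.25), np.float64(-2.38))
6 17 (np.float64(-4.25), np.float64(-0.25), np.float64(-2.25))
9 18 (np.float64(-4.25), np.float64(0.0), np.float64(-2.12))
12 15 (np.float64(-4.0), np.float64(-0.5), np.float64(-2.25))
15 17 (np.float64(-4.0), np.float64(0.0), np.float64(-2.0))
18 18 (np.float64(-4.25), np.float64(0.0), np.float64(-2.12))
21 21 (np.float64(-4.0), np.float64(1.0), np.float64(-1.5))
24 18 (np.float64(-3.5), np.float64(0.75), np.float64(-1.38))
27 0 
30 0
```

>>> servo_tool --targets '[{"offset": [-0.005, 0, 0.005], "dr": [0, 0, 0]}, {"offset": [-0.005, 0, 0.02], "dr": [0, 0, 0]}, {"offset": [-0.005, 0, 0.035], "dr": [0, 0, 0]}, {"offset": [-0.005, 0, 0.045], "dr": [0, 0, 0]}, {"offset": [-0.005, 0, 0.054], "dr": [0, 0, 0]}, {"offset": [-0.005, 0, 0.062], "dr": [0, 0, 0]}, {"offset": [-0.005, 0, 0.067], "dr": [0, 0, 0]}, {"offset": [-0.005, 0, 0.067], "dr": [0, 0, 0]}]'

```text
time_s: 16.7
position: [0.5015, 0.1778, 0.2333]
tcp_rot: [[-0.813, 0.133, 0.567], [0.11, 0.991, -0.076], [-0.572, 0.0, -0.82]]
force: [-0.0, -0.2, -6.1]
opening: 0.241
grasp_force: 29.9
```

```bash
python3 -c "
from ins import *
s=bot.read_state();rel((tcp(.017)-[0,0,0],Rin));print('F tool',s['tcp_rot'].T@s['force'],s['moment'])"; python3 axis.py | head -9
```

```text
t 16.7 pos [0.5015 0.1778 0.2333] F [-0.0266 -0.2129 -6.1305] open 0.24129439302416025 j [ 15.9  12.3 117.4 -37.5  22.  -34.8]
offset [ 0.0045 -0.0006 -0.0007] dr [ 0.04 -0.13  0.02] rows 0.1
F tool [ 3.5032 -0.2174  5.0309] [ 0.1199  1.0935 -0.0871]
len 27.0
0 33 (np.float64(-3.25), np.float64(4.75), np.float64(0.75))
3 38 (np.float64(-2.75), np.float64(6.5), np.float64(1.88))
6 36 (np.float64(-2.75), np.float64(6.0), np.float64(1.62))
9 37 (np.float64(-2.5), np.float64(6.5), np.float64(2.0))
12 36 (np.float64(-2.25), np.float64(6.5), np.float64(2.12))
15 19 (np.float64(2.25), np.float64(6.75), np.float64(4.5))
18 36 (np.float64(-2.0), np.float64(6.75), np.float64(2.38))
21 13 (np.float64(-0.75), np.float64(7.25), np.float64(4.98))
```

>>> servo_tool --targets '[{"offset": [0, 0, 0.005], "dr": [0, 0, 0]}, {"offset": [0, 0, 0.009], "dr": [0, 0, 0]}, {"offset": [0, 0, 0.013], "dr": [0, 0, 0]}, {"offset": [0, 0, 0.017], "dr": [0, 0, 0]}, {"offset": [0, 0, 0.021], "dr": [0, 0, 0]}, {"offset": [0, 0, 0.024], "dr": [0, 0, 0]}]'

```text
time_s: 17.3
position: [0.5149, 0.1767, 0.2156]
tcp_rot: [[-0.811, 0.132, 0.57], [0.109, 0.991, -0.074], [-0.575, 0.002, -0.818]]
force: [-8.7, 1.0, 6.2]
opening: 0.242
grasp_force: 29.9
```

>>> servo_tool --targets '[{"offset": [0, 0, 0.003], "dr": [0, 0, 0]}, {"offset": [0, 0, 0.006], "dr": [0, 0, 0]}, {"offset": [0, 0, 0.009], "dr": [0, 0, 0]}, {"offset": [0, 0, 0.012], "dr": [0, 0, 0]}]'

```text
time_s: 17.63
position: [0.5216, 0.1758, 0.2059]
tcp_rot: [[-0.811, 0.132, 0.57], [0.109, 0.991, -0.074], [-0.575, 0.002, -0.818]]
force: [-9.2, 0.6, 6.6]
opening: 0.24
grasp_force: 29.9
```

>>> servo_tool --targets '[{"offset": [0, 0, 0.003], "dr": [0, 0, 0]}, {"offset": [0, 0, 0.006], "dr": [0, 0, 0]}, {"offset": [0, 0, 0.009], "dr": [0, 0, 0]}, {"offset": [0, 0, 0.012], "dr": [0, 0, 0]}, {"offset": [0, 0, 0.014], "dr": [0, 0, 0]}, {"offset": [0, 0, 0.014], "dr": [0, 0, 0]}]'

```text
time_s: 18.13
position: [0.5299, 0.1742, 0.1927]
tcp_rot: [[-0.813, 0.133, 0.567], [0.11, 0.991, -0.075], [-0.572, 0.001, -0.82]]
force: [-0.5, -0.6, -5.3]
opening: 0.246
grasp_force: 30.0
```

```bash
cat > slug.py <<'E'
from h import *
from rig import viewer
for n in("side","top"):
    c=viewer.capture(n);h=cv2.cvtColor(c['color'],cv2.COLOR_RGB2HSV)
    m=((h[...,0]>=3)&(h[...,0]<=16)&(h[...,1]>90)&(h[...,2]>50)).astype(np.uint8)
    u,v=proj(c,[.5974,.1602,.01])[0].astype(int);k,l,st,ce=cv2.connectedComponentsWithStats(m)
    for i in range(1,k):
        if abs(ce[i]-[u,v]).max()<60 and st[i,4]>3: print(n,st[i],ce[i].round(1),'at z=.015:',at_z(c,ce[i],.015).round(3))
E
python3 slug.py; python3 -c "
from ins import *
rel((tcp(.067),Rin))"
```

```text
side [295 166  10  13 102] [299.7 172.3] at z=.015: [0.604 0.156 0.015]
top [254 180   9  10  50] [258.9 183.6] at z=.015: [0.606 0.155 0.015]
t 18.2333 pos [0.5297 0.1742 0.1929] F [ 0.1179 -0.507  -5.5551] open 0.245167764465771 j [ 14.2  18.6 117.6 -48.8  16.3 -24.1]
offset [ 0.0046 -0.0008 -0.0001] dr [ 0.08 -0.09  0.  ] rows 0.1
```

Force fell back to baseline, and the copper shows in the tray at (0.604, 0.156) in both cameras. I withdraw the drift along the bore.

>>> servo_tool --targets '[{"offset": [0, 0, -0.015], "dr": [0, 0, 0]}, {"offset": [0, 0, -0.035], "dr": [0, 0, 0]}, {"offset": [0, 0, -0.055], "dr": [0, 0, 0]}, {"offset": [0, 0, -0.075], "dr": [0, 0, 0]}, {"offset": [0, 0, -0.095], "dr": [0, 0, 0]}, {"offset": [0, 0, -0.115], "dr": [0, 0, 0]}, {"offset": [0, 0, -0.13], "dr": [0, 0, 0]}, {"offset": [0, 0, -0.13], "dr": [0, 0, 0]}, {"offset": [0, 0, -0.13], "dr": [0, 0, 0]}]'

```text
time_s: 18.98
position: [0.4556, 0.1844, 0.3005]
tcp_rot: [[-0.811, 0.133, 0.569], [0.11, 0.991, -0.074], [-0.574, 0.002, -0.819]]
force: [-0.6, 0.6, -6.2]
opening: 0.242
grasp_force: 30.0
```

```bash
python3 axis.py | head -14; python3 -c "
from ins import *
p=np.array([.4596,-.2908,.1139])
rel((p+[0,0,.18],down(23.1)),(p+[0,0,.07],down(23.1)))"; python3 slug.py
```

```text
len 30.4
0 41 (np.float64(-3.0), np.float64(7.0), np.float64(2.0))
3 39 (np.float64(-2.5), np.float64(7.0), np.float64(2.25))
6 40 (np.float64(-2.5), np.float64(7.25), np.float64(2.38))
9 38 (np.float64(-2.5), np.float64(6.75), np.float64(2.12))
12 39 (np.float64(-2.25), np.float64(7.25), np.float64(2.5))
15 38 (np.float64(-2.0), np.float64(7.25), np.float64(2.62))
18 38 (np.float64(-1.5), np.float64(7.75), np.float64(3.12))
21 38 (np.float64(-1.75), np.float64(7.5), np.float64(2.88))
24 39 (np.float64(-2.0), np.float64(7.5), np.float64(2.75))
27 34 (np.float64(-1.25), np.float64(7.0), np.float64(2.88))
30 39 (np.float64(-1.75), np.float64(7.75), np.float64(3.0))
33 10 (np.float64(1.5), np.float64(4.25), np.float64(2.92))
36 0 
t 19.0833 pos [0.4554 0.1838 0.2989] F [-0.3947 -0.0769 -6.4867] open 0.24015120133553317 j [ 19.2   2.6 115.5 -28.1  33.2 -43.4]
offset [-0.0526 -0.4698  0.0424] dr [18.03 31.64 57.32] rows 11.4
offset [ 0.0103 -0.4699  0.1327] dr [18.03 31.64 57.32] rows 11.7
side [295 166  10  13 105] [299.8 171.9] at z=.015: [0.605 0.157 0.015]
top [254 180  10  10  54] [259.2 183.6] at z=.015: [0.606 0.154 0.015]
```

>>> servo_tool --targets '[{"offset": [-0.004, -0.039, 0.0035], "dr": [1.5, 2.6, 4.8]}, {"offset": [-0.009, -0.078, 0.007], "dr": [3, 5.3, 9.6]}, {"offset": [-0.013, -0.117, 0.0106], "dr": [4.5, 7.9, 14.3]}, {"offset": [-0.0175, -0.157, 0.014], "dr": [6, 10.5, 19.1]}, {"offset": [-0.022, -0.196, 0.0177], "dr": [7.5, 13.2, 23.9]}, {"offset": [-0.026, -0.235, 0.021], "dr": [9, 15.8, 28.7]}, {"offset": [-0.031, -0.274, 0.0247], "dr": [10.5, 18.5, 33.4]}, {"offset": [-0.035, -0.313, 0.028], "dr": [12, 21.1, 38.2]}, {"offset": [-0.0395, -0.352, 0.032], "dr": [13.5, 23.7, 43]}, {"offset": [-0.044, -0.39, 0.035], "dr": [15, 26.4, 47.8]}, {"offset": [-0.048, -0.42, 0.038], "dr": [16.5, 29, 52.5]}, {"offset": [-0.05, -0.445, 0.04], "dr": [17.5, 30.7, 55.6]}, {"offset": [-0.052, -0.463, 0.042], "dr": [18, 31.6, 57.3]}, {"offset": [-0.0526, -0.4698, 0.0424], "dr": [18, 31.6, 57.3]}, {"offset": [-0.0526, -0.4698, 0.0424], "dr": [18, 31.6, 57.3]}, {"offset": [-0.0526, -0.4698, 0.0424], "dr": [18, 31.6, 57.3]}, {"offset": [-0.0526, -0.4698, 0.0424], "dr": [18, 31.6, 57.3]}, {"offset": [-0.0526, -0.4698, 0.0424], "dr": [18, 31.6, 57.3]}]'

```text
time_s: 20.68
position: [0.4598, -0.2889, 0.2947]
tcp_rot: [[-0.395, 0.919, 0.002], [0.919, 0.395, 0.001], [-0.0, 0.002, -1.0]]
force: [-1.0, -0.3, -4.6]
opening: 0.239
grasp_force: 30.0
```

```bash
python3 -c "
from ins import *
p=np.array([.4596,-.2908,.1139]);R0=np.array([[-.3924,.9198,.0011],[.9198,.3924,-.0009],[-.0013,.0007,-1]])
rel((p+[0,0,.18],R0),(p+[0,0,.06],R0))
s=bot.read_state();print(s['tcp_rot'])"
python3 - <<'E'
# drift silhouette: nose centreline vs TCP in both cameras
import sys;sys.path.insert(0,'.')
import os;os.chdir('.')
from axis import *
s,obs=measure()
for c,A,e,q,t,W,n in obs:
    print('len',n.round(1),'q',q.round(2))
    for i in range(0,len(W),3):
        on=t[W[i]>22];print(i,len(on),(on.min(),on.max(),on.mean().round(2)) if len(on) else '')
E
```

```text
t 20.6833 pos [ 0.4598 -0.2889  0.2947] F [-0.9832 -0.2653 -4.6371] open 0.23938293050695453 j [-44.   17.5  86.    0.1  76.5 -67.3]
offset [-0.0017 -0.0009  0.0008] dr [ 0.09 -0.05  0.14] rows 0.1
offset [-0.0016 -0.0012  0.1208] dr [ 0.09 -0.05  0.14] rows 2.9
[[-0.3947  0.9188  0.0022]
 [ 0.9188  0.3947  0.0005]
 [-0.0004  0.0022 -1.    ]]
len 31.6 q [-0.98 -0.19]
0 97 (np.float64(-12.0), np.float64(12.0), np.float64(0.0))
3 81 (np.float64(-12.0), np.float64(9.0), np.float64(-1.64))
6 40 (np.float64(-2.0), np.float64(7.75), np.float64(2.88))
9 27 (np.float64(-2.0), np.float64(4.5), np.float64(1.25))
12 6 (np.float64(2.25), np.float64(3.5), np.float64(2.88))
15 0 
18 0 
21 0 
24 0 
27 0 
30 0 
33 0 
36 26 (np.float64(-3.75), np.float64(4.5), np.float64(0.26))
39 28 (np.float64(-5.0), np.float64(1.75), np.float64(-1.62))
len 12.2 q [ 0.02 -1.  ]
0 97 (np.float64(-12.0), np.float64(12.0), np.float64(0.0))
3 97 (np.float64(-12.0), np.float64(12.0), np.float64(0.0))
6 74 (np.float64(-12.0), np.float64(12.0), np.float64(0.39))
9 58 (np.float64(-11.0), np.float64(12.0), np.float64(2.19))
12 90 (np.float64(-11.75), np.float64(12.0), np.float64(0.66))
15 97 (np.float64(-12.0), np.float64(12.0), np.float64(0.0))
18 96 (np.float64(-12.0), np.float64(12.0), np.float64(0.11))
```

>>> servo_tool --targets '[{"offset": [-0.0025, -0.001, 0.03], "dr": [0, 0, 0]}, {"offset": [-0.0025, -0.001, 0.065], "dr": [0, 0, 0]}, {"offset": [-0.0025, -0.001, 0.095], "dr": [0, 0, 0]}, {"offset": [-0.0025, -0.001, 0.115], "dr": [0, 0, 0]}, {"offset": [-0.0025, -0.001, 0.125], "dr": [0, 0, 0]}, {"offset": [-0.0025, -0.001, 0.13], "dr": [0, 0, 0]}, {"offset": [-0.0025, -0.001, 0.13], "dr": [0, 0, 0]}, {"offset": [-0.0025, -0.001, 0.13], "dr": [0, 0, 0]}, {"offset": [-0.0025, -0.001, 0.13], "dr": [0, 0, 0]}]'

```text
time_s: 21.53
position: [0.4616, -0.2942, 0.1664]
tcp_rot: [[-0.393, 0.919, 0.005], [0.919, 0.393, -0.003], [-0.004, 0.004, -1.0]]
force: [0.2, 0.1, -5.0]
opening: 0.243
grasp_force: 30.0
```

```bash
python3 - <<'E'
from ins import *
from rig import viewer
p=np.array([.4596,-.2908,.1139]);R0=np.array([[-.3924,.9198,.0011],[.9198,.3924,-.0009],[-.0013,.0007,-1]])
rel((p,R0))
# compare drift edges now with original upright drift at same heights: print gray rows in side image (now vs before)
c=viewer.capture('side');g=cv2.cvtColor(c['color'],cv2.COLOR_RGB2GRAY).astype(int);b=cv2.cvtColor(cv2.imread('pics/side0.png'),cv2.COLOR_BGR2GRAY).astype(int)
for v in(274,280,286,290): print(v,'now',g[v,374:398].tolist(),'\n   was',b[v,374:398].tolist())
E
```

```text
t 21.5333 pos [ 0.4616 -0.2942  0.1664] F [ 0.2289  0.0511 -5.0377] open 0.24328950038565628 j [-44.3  25.8  95.    0.1  58.8 -67.5]
offset [ 0.0041 -0.0007  0.0525] dr [0.18 0.18 0.05] rows 1.3
274 now [158, 153, 157, 156, 162, 161, 160, 158, 158, 168, 170, 170, 169, 165, 165, 153, 148, 139, 137, 107, 52, 27, 33, 76] 
   was [143, 141, 139, 144, 140, 143, 133, 139, 141, 144, 151, 155, 158, 155, 152, 147, 145, 141, 140, 141, 140, 143, 141, 141]
280 now [120, 127, 142, 160, 163, 162, 163, 168, 171, 174, 172, 166, 162, 152, 160, 156, 158, 158, 157, 157, 155, 158, 158, 158] 
   was [110, 111, 108, 106, 112, 132, 138, 141, 148, 151, 156, 157, 156, 150, 143, 146, 143, 142, 143, 148, 142, 142, 144, 141]
286 now [123, 162, 164, 163, 166, 170, 173, 174, 173, 170, 163, 114, 118, 117, 120, 119, 115, 115, 116, 116, 118, 122, 125, 123] 
   was [105, 106, 110, 110, 132, 140, 145, 145, 153, 158, 159, 157, 149, 138, 109, 108, 107, 103, 104, 104, 107, 108, 112, 111]
290 now [108, 83, 82, 97, 123, 154, 152, 136, 116, 78, 59, 58, 67, 107, 115, 125, 122, 121, 121, 121, 122, 120, 115, 106] 
   was [99, 78, 67, 117, 138, 143, 148, 151, 157, 157, 158, 148, 138, 84, 96, 111, 113, 112, 111, 110, 108, 111, 103, 99]
```

>>> servo_tool --targets '[{"offset": [0, 0, 0], "dr": [0, 0, 0]}, {"offset": [0, 0, 0], "dr": [0, 0, 0]}, {"offset": [0, 0, 0], "dr": [0, 0, 0]}]'

```text
time_s: 21.83
position: [0.4606, -0.2934, 0.1653]
tcp_rot: [[-0.393, 0.92, 0.003], [0.92, 0.393, -0.001], [-0.002, 0.003, -1.0]]
force: [-0.8, -0.4, -4.8]
opening: 0.242
grasp_force: 30.0
```

```bash
python3 - <<'E'
from ins import *
from rig import viewer
p=np.array([.4596,-.2908,.1139]);R0=np.array([[-.3924,.9198,.0011],[.9198,.3924,-.0009],[-.0013,.0007,-1]])
rel((p,R0))
c=viewer.capture('side');G=cv2.cvtColor(c['color'],cv2.COLOR_RGB2GRAY).astype(int);b=cv2.cvtColor(cv2.imread('pics/side0.png'),cv2.COLOR_BGR2GRAY).astype(int)
cv2.imwrite('pics/now.png',c['color'][:,:,::-1])
print('proj hole floor/mouth/tops of upright drift, R vs rack fit')
for z in(.01,.05,.08,.1,.12,.175):print(z,proj(c,[.4593,-.2887,z])[0].round(1))
for v in range(264,294,2): print(v,'now',' '.join('%3d'%x for x in G[v,370:402]),'\n    was',' '.join('%3d'%x for x in b[v,370:402]))
E
```

```text
t 21.8333 pos [ 0.4606 -0.2934  0.1653] F [-0.7827 -0.4455 -4.8181] open 0.2424707482273941 j [-44.3  25.9  95.1   0.1  58.8 -67.5]
offset [0.0029 0.     0.0514] dr [0.11 0.03 0.03] rows 1.2
proj hole floor/mouth/tops of upright drift, R vs rack fit
0.01 [379.3 299.3]
0.05 [381.  290.7]
0.08 [382.3 283.9]
0.1 [383.2 279.2]
0.12 [384.1 274.4]
0.175 [386.9 260.2]
264 now  30  28  25  28  26  14  24  32  21  26  27  34  40  44  50  46  45  49  44  50  53  56  69  54  56  54  57  55  57  54  55  54 
    was 149 148 147 143 146 143 145 146 142 143 143 143 130 162 226 240 244 246 247 240 234 212 152 146 145 144 145 143 141 141 142 143
266 now  55  21  29  20  25  29  26  23  32  28  26  27  25  26  30  36  36  35  41  47  42  48  44  51  48  48  51  55  54  55  55  59 
    was 144 146 147 147 144 144 144 145 144 144 144 139 136 136 139 158 173 177 189 174 164 148 142 141 142 143 144 145 142 146 143 143
268 now 158 151 145 137 108  50  29  25  28  25  28  25  28  26  29  30  22  28  25  28  30  32  36  38  47  49  45  49  51  49  50  49 
    was 142 142 148 148 146 148 146 142 142 144 142 1
[... 2658 characters left out ...]
8 112 126 139 143 
    was 104 105 105 103 105  94  82  97 140 140 144 149 154 156 157 155 149 129 108 107 108 107 107 108 106 105 106  99 106 138 143 140
290 now 112 110 111 106 107  89 104 150 156 176 171 132  95  63  57  59  70 106 113 124 123 122 120 122 118 120 114 106 118 129 140 150 
    was 104 101  99  98  99  78  67 117 138 143 148 151 157 157 158 148 138  84  96 111 113 112 111 110 108 111 103  99 110 140 142 140
292 now 115 116 116 116 112  90  65  66  66  65  66  63  65  63  58  60  61  50  69  88 119 122 123 122 124 119 113 115 125 142 146 152 
    was 102 104 106 103 102  80  72 135 141 145 150 153 158 161 156 146 105  44  48  61  81 108 109 111 109 110 104 104 118 144 142 142
```

Against the first frame, the nose is about 3.6 px left in the side view and its edges lean an extra 0.15 px per row. That means the drift has pivoted about 3.6° around the closing axis in the grip. I counter-rotate the tool and check again.

>>> servo_tool --targets '[{"offset": [0.0005, 0, 0], "dr": [0, -1.8, 0]}, {"offset": [0.0005, 0, 0], "dr": [0, -3.6, 0]}, {"offset": [0.0005, 0, 0], "dr": [0, -3.6, 0]}, {"offset": [0.0005, 0, 0], "dr": [0, -3.6, 0]}, {"offset": [0.0005, 0, 0], "dr": [0, -3.6, 0]}]'

```text
time_s: 22.3
position: [0.4605, -0.293, 0.1649]
tcp_rot: [[-0.392, 0.92, 0.027], [0.918, 0.393, -0.058], [-0.064, 0.003, -0.998]]
force: [-0.9, -0.7, -5.2]
opening: 0.242
grasp_force: 30.0
```

```bash
cat > edges.py <<'E'
from ins import *
from rig import viewer
def edges(g,v):
    r=cv2.GaussianBlur(g,(0,0),.5)[v,366:402].astype(float);d=np.diff(r)
    i=int(np.argmax(d[3:18]))+3;j=int(np.argmin(d[i+5:i+14]))+i+5
    sub=lambda k,s:366.5+k+(.5*(s*d[k-1]-s*d[k+1])/(s*d[k-1]-2*s*d[k]+s*d[k+1]) if (s*d[k-1]-2*s*d[k]+s*d[k+1])!=0 else 0)
    return sub(i,1),sub(j,-1)
c=viewer.capture('side');G=cv2.cvtColor(c['color'],cv2.COLOR_RGB2GRAY);b=cv2.cvtColor(cv2.imread('pics/side0.png'),cv2.COLOR_BGR2GRAY)
p=np.array([.4596,-.2908,.1139]);rel((p,bot.read_state()['tcp_rot']))
for v in range(278,292): print(v,'now',np.round(edges(G,v),2),np.mean(edges(G,v)).round(2),'was',np.round(edges(b,v),2),np.mean(edges(b,v)).round(2))
E
python3 edges.py
```

```text
t 22.35 pos [ 0.4605 -0.2932  0.1649] F [-0.5972  0.0705 -5.6227] open 0.2443461427264065 j [-43.4  24.7  97.6  -1.6  54.3 -65.6]
offset [ 0.0059 -0.      0.0507] dr [0. 0. 0.] rows 1.2
278 now [377.54 386.  ] 381.77 was [379.29 388.07] 383.68
279 now [377.54 386.33] 381.94 was [378.8  387.75] 383.28
280 now [377.36 387.1 ] 382.23 was [378.5  387.12] 382.81
281 now [377.33 386.43] 381.88 was [378.  387.2] 382.6
282 now [377.13 386.69] 381.91 was [378.18 387.8 ] 382.99
283 now [376.67 386.5 ] 381.58 was [378. 388.] 383.0
284 now [376.58 386.51] 381.55 was [377.7  387.52] 382.61
285 now [376.36 386.46] 381.41 was [377.72 387.38] 382.55
286 now [376.35 386.31] 381.33 was [377.62 387.35] 382.49
287 now [376.42 385.67] 381.04 was [377.41 387.28] 382.35
288 now [376.45 385.49] 380.97 was [377.39 386.92] 382.15
289 now [377.14 385.36] 381.25 was [376.91 386.45] 381.68
290 now [377.5  384.69] 381.09 was [376.71 386.36] 381.53
291 now [378.47 384.47] 381.47 was [376.6  386.25] 381.42
```

>>> servo_tool --targets '[{"offset": [-0.0028, 0, 0], "dr": [0, 0, 0]}, {"offset": [-0.0028, 0, 0], "dr": [0, 0, 0]}, {"offset": [-0.0025, 0, 0.005], "dr": [0, 0, 0]}, {"offset": [-0.0022, 0, 0.009], "dr": [0, 0, 0]}, {"offset": [-0.002, 0, 0.012], "dr": [0, 0, 0]}, {"offset": [-0.0018, 0, 0.015], "dr": [0, 0, 0]}, {"offset": [-0.0016, 0, 0.018], "dr": [0, 0, 0]}, {"offset": [-0.0016, 0, 0.018], "dr": [0, 0, 0]}]'

```text
time_s: 23.02
position: [0.4608, -0.2948, 0.1459]
tcp_rot: [[-0.392, 0.92, 0.026], [0.918, 0.393, -0.056], [-0.062, 0.002, -0.998]]
force: [0.7, 0.4, -5.7]
opening: 0.244
grasp_force: 30.0
```

```bash
python3 edges.py
```

```text
t 23.0667 pos [ 0.461  -0.295   0.1463] F [-0.3216  0.8926 -5.734 ] open 0.24652513235024084 j [-43.5  26.4  98.4  -1.7  51.9 -65.6]
offset [0.0064 0.0003 0.0321] dr [0. 0. 0.] rows 0.8
278 now [378.25 386.62] 382.44 was [379.29 388.07] 383.68
279 now [378.43 389.37] 383.9 was [378.8  387.75] 383.28
280 now [378.12 389.44] 383.78 was [378.5  387.12] 382.81
281 now [377.67 387.38] 382.52 was [378.  387.2] 382.6
282 now [377.59 387.43] 382.51 was [378.18 387.8 ] 382.99
283 now [377.58 387.41] 382.49 was [378. 388.] 383.0
284 now [377.42 387.3 ] 382.36 was [377.7  387.52] 382.61
285 now [377.31 387.3 ] 382.31 was [377.72 387.38] 382.55
286 now [376.71 386.76] 381.74 was [377.62 387.35] 382.49
287 now [376.71 386.44] 381.58 was [377.41 387.28] 382.35
288 now [376.6  386.31] 381.45 was [377.39 386.92] 382.15
289 now [376.53 386.18] 381.36 was [376.91 386.45] 381.68
290 now [376.46 385.53] 381.0 was [376.71 386.36] 381.53
291 now [376.33 385.51] 380.92 was [376.6  386.25] 381.42
```

>>> servo_tool --targets '[{"offset": [-0.001, 0, 0], "dr": [0, 0, 0]}, {"offset": [-0.0006, 0, 0.006], "dr": [0, 0, 0]}, {"offset": [-0.0002, 0, 0.012], "dr": [0, 0, 0]}, {"offset": [0.0002, 0, 0.018], "dr": [0, 0, 0]}, {"offset": [0.0005, 0, 0.023], "dr": [0, 0, 0]}, {"offset": [0.0008, 0, 0.028], "dr": [0, 0, 0]}, {"offset": [0.0008, 0, 0.028], "dr": [0, 0, 0]}, {"offset": [0.0008, 0, 0.028], "dr": [0, 0, 0]}]'

```text
time_s: 23.73
position: [0.4614, -0.2959, 0.1183]
tcp_rot: [[-0.392, 0.92, 0.026], [0.918, 0.393, -0.057], [-0.062, 0.002, -0.998]]
force: [0.2, -0.2, -4.9]
opening: 0.238
grasp_force: 30.0
```

```bash
python3 edges.py | sed -n '1,2p;6,12p'; python3 slug.py
```

```text
t 23.7833 pos [ 0.4618 -0.2962  0.1187] F [-0.6288 -0.6025 -4.3978] open 0.24563168273450275 j [-43.5  28.8  99.7  -1.8  48.1 -65.5]
offset [0.0061 0.0001 0.0044] dr [0. 0. 0.] rows 0.2
281 now [384.   394.36] 389.18 was [378.  387.2] 382.6
282 now [379.5 385.4] 382.45 was [378.18 387.8 ] 382.99
283 now [381.17 393.67] 387.42 was [378. 388.] 383.0
284 now [370.33 379.72] 375.03 was [377.7  387.52] 382.61
285 now [378.11 382.36] 380.23 was [377.72 387.38] 382.55
286 now [377.74 385.63] 381.68 was [377.62 387.35] 382.49
287 now [377.57 387.86] 382.72 was [377.41 387.28] 382.35
side [295 166  10  13 103] [299.8 172. ] at z=.015: [0.605 0.156 0.015]
top [254 180  10  10  54] [259.2 183.6] at z=.015: [0.606 0.154 0.015]
```

>>> servo_tool --targets '[{"offset": [0, 0, 0.002], "dr": [0, 0, 0]}, {"offset": [0, 0, 0.003], "dr": [0, 0, 0]}, {"offset": [0, 0, 0.003], "dr": [0, 0, 0]}, {"offset": [0, 0, 0.003], "dr": [0, 0, 0]}]'

```text
time_s: 24.22
position: [0.4618, -0.2963, 0.1158]
tcp_rot: [[-0.392, 0.92, 0.027], [0.918, 0.393, -0.057], [-0.063, 0.002, -0.998]]
force: [0.2, -0.1, -5.9]
opening: 0.244
grasp_force: 30.0
```

>>> servo_tool --targets '[{"offset": [0, 0, 0.001], "dr": [0, 0, 0]}, {"offset": [0, 0, 0.002], "dr": [0, 0, 0]}, {"offset": [0, 0, 0.002], "dr": [0, 0, 0]}]'

```text
time_s: 24.47
position: [0.4625, -0.2971, 0.1147]
tcp_rot: [[-0.392, 0.919, 0.028], [0.918, 0.393, -0.059], [-0.066, 0.003, -0.998]]
force: [-0.4, 0.2, 1.1]
opening: 0.246
grasp_force: 30.0
```

>>> servo_tool --targets '[{"offset": [0, 0, 0], "dr": [0, 0, 0]}, {"offset": [0, 0, 0], "dr": [0, 0, 0]}, {"offset": [0, 0, 0], "dr": [0, 0, 0]}, {"offset": [0, 0, 0], "dr": [0, 0, 0]}, {"offset": [0, 0, 0], "dr": [0, 0, 0]}, {"offset": [-0.001, 0, -0.02], "dr": [0, 0, 0]}, {"offset": [-0.003, 0, -0.05], "dr": [0, 0, 0]}, {"offset": [-0.005, 0, -0.08], "dr": [0, 0, 0]}, {"offset": [-0.008, 0, -0.12], "dr": [0, 0, 0]}, {"offset": [-0.01, 0, -0.16], "dr": [0, 0, 0]}, {"offset": [0.03, 0, -0.18], "dr": [0, 0, 0]}, {"offset": [0.07, 0, -0.18], "dr": [0, 0, 0]}, {"offset": [0.11, 0, -0.18], "dr": [0, 0, 0]}, {"offset": [0.15, 0, -0.18], "dr": [0, 0, 0]}, {"offset": [0.18, 0, -0.18], "dr": [0, 0, 0]}, {"offset": [0.18, 0, -0.18], "dr": [0, 0, 0]}, {"offset": [0.18, 0, -0.18], "dr": [0, 0, 0]}]' --gripper -0.2

```text
time_s: 25.88
position: [0.3858, -0.1196, 0.2823]
tcp_rot: [[-0.394, 0.919, 0.028], [0.917, 0.395, -0.058], [-0.064, 0.003, -0.998]]
force: [0.4, -0.2, 0.2]
opening: 0.598
grasp_force: 0.0
```

```bash
python3 edges.py | sed -n '1,2p;6,12p'; python3 slug.py; python3 - <<'E'
from h import *
from rig import viewer
for n,(u0,v0,u1,v1) in(("side",(365,250,440,325)),("top",(385,205,455,250))):
    c=viewer.capture(n)['color'].astype(int);b=cv2.imread(f'pics/{n}0.png')[:,:,::-1].astype(int)
    d=np.abs(c-b).max(2)[v0:v1,u0:u1];print(n,'rack diff>40 px:',(d>40).sum(),np.argwhere(d>40)[:12].tolist(), 'can/magnet ok diff:',
      [(np.abs(c-b).max(2)[y-18:y+18,x-18:x+18]>40).sum() for x,y in {'side':((399,207),(247,227)),'top':((368,163),(272,262))}[n]])
E
```

```text
t 25.9333 pos [ 0.3869 -0.121   0.2825] F [ 0.2602 -0.0701 -0.1534] open 0.5997675380443188 j [-31.5   4.4 105.5  -2.2  67.  -53.9]
offset [-0.1733 -0.0006  0.1803] dr [0. 0. 0.] rows 6.0
281 now [379.48 388.22] 383.85 was [378.  387.2] 382.6
282 now [379.18 388.35] 383.76 was [378.18 387.8 ] 382.99
283 now [378.81 388.38] 383.59 was [378. 388.] 383.0
284 now [378.83 388.31] 383.57 was [377.7  387.52] 382.61
285 now [378.5  387.93] 383.22 was [377.72 387.38] 382.55
286 now [377.8 388. ] 382.9 was [377.62 387.35] 382.49
287 now [377.94 387.52] 382.73 was [377.41 387.28] 382.35
top [254 180  10  10  54] [259.2 183.6] at z=.015: [0.606 0.154 0.015]
side rack diff>40 px: 623 [[7, 24], [9, 18], [10, 17], [10, 18], [11, 17], [11, 18], [12, 17], [12, 18], [13, 18], [14, 19], [27, 6], [27, 7]] can/magnet ok diff: [np.int64(0), np.int64(0)]
top rack diff>40 px: 756 [[13, 14], [13, 15], [14, 12], [14, 13], [14, 14], [14, 15], [14, 16], [15, 9], [15, 10], [15, 11], [15, 12], [15, 13]] can/magnet ok diff: [np.int64(9), np.int64(0)]
```

>>> servo_tool --targets '[{"offset": [0.03, 0, -0.02], "dr": [0, 0, 0]}, {"offset": [0.07, 0, -0.04], "dr": [0, 0, 0]}, {"offset": [0.1, 0, -0.06], "dr": [0, 0, 0]}, {"offset": [0.13, 0, -0.06], "dr": [0, 0, 0]}, {"offset": [0.15, 0, -0.06], "dr": [0, 0, 0]}, {"offset": [0.15, 0, -0.06], "dr": [0, 0, 0]}, {"offset": [0.15, 0, -0.06], "dr": [0, 0, 0]}, {"offset": [0.15, 0, -0.06], "dr": [0, 0, 0]}]'

```text
time_s: 26.8
position: [0.327, 0.0193, 0.3325]
tcp_rot: [[-0.392, 0.92, 0.027], [0.918, 0.392, -0.058], [-0.064, 0.002, -0.998]]
force: [0.3, 0.4, -0.2]
opening: 0.595
grasp_force: 0.0
```

```bash
python3 edges.py | sed -n '1,2p;6,15p'; python3 slug.py; python3 - <<'E'
from h import *
from rig import viewer
c=viewer.capture('side');b=cv2.imread('pics/side0.png')[:,:,::-1]
for nm,im in(('now',c['color']),('was',b)):
    m=(im[250:300,375:400].min(2)>200).astype(np.uint8);M=cv2.moments(m,True);print(nm,'top face area',M['m00'],'centre',375+M['m10']/M['m00'],250+M['m01']/M['m00'])
t=viewer.capture('top');b=cv2.imread('pics/top0.png')[:,:,::-1]
for nm,im in(('now',t['color']),('was',b)):
    m=(im[222:246,404:424].min(2)>200).astype(np.uint8);M=cv2.moments(m,True);print(nm,'top cam area',M['m00'],404+M['m10']/max(M['m00'],1),222+M['m01']/max(M['m00'],1))
r=cv2.imread('pics/tt.png')[:,:,::-1].astype(int);d=np.abs(t['color']-r).max(2)[155:215,225:295];print('tray diff vs placed (top):',(d>40).sum())
E
```

```text
t 26.85 pos [0.327  0.0192 0.3324] F [ 0.0229  0.2468 -0.526 ] open 0.6035453831819948 j [-13.3  -6.  107.3  -3.   76.4 -35.7]
offset [-0.3225  0.0001  0.2397] dr [0. 0. 0.] rows 9.6
281 now [378.73 387.67] 383.2 was [378.  387.2] 382.6
282 now [378.62 388.19] 383.4 was [378.18 387.8 ] 382.99
283 now [378.5  388.25] 383.38 was [378. 388.] 383.0
284 now [378.48 387.79] 383.13 was [377.7  387.52] 382.61
285 now [378.41 387.86] 383.13 was [377.72 387.38] 382.55
286 now [378.   387.52] 382.76 was [377.62 387.35] 382.49
287 now [377.71 387.39] 382.55 was [377.41 387.28] 382.35
288 now [377.56 387.42] 382.49 was [377.39 386.92] 382.15
289 now [377.52 387.22] 382.37 was [376.91 386.45] 381.68
290 now [377.42 386.55] 381.99 was [376.71 386.36] 381.53
side [295 166  10  13 104] [299.8 172. ] at z=.015: [0.605 0.157 0.015]
top [254 180  10  10  54] [259.2 183.6] at z=.015: [0.606 0.154 0.015]
now top face area 67.0 centre 387.46268656716416 261.4029850746269
was top face area 64.0 centre 387.015625 261.375
now top cam area 30.0 415.6333333333333 233.36666666666667
was top cam area 28.0 415.2142857142857 233.5
tray diff vs placed (top): 107
```

The drift stands upright in its hole, with its top within 0.5 px of the original in both cameras. The slug is in the tray, which has stayed where it was placed.

```bash
python3 -c "
from rig import ticket
print(ticket.hand_in())"
```

```text
the job is handed in; nothing more can be done
None
```

I handed the job in at about 27 s on the robot clock: the slug is in the tray flat under the sleeve, the long slim drift is back upright in its rack hole, the can and magnet are unmoved in the camera images, and the other two drifts were not touched but not separately re-checked; no verdict came back.

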